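Find the gritty tray swivel by feel and box it for repair

ROBOT

A 7-joint arm with a two-finger parallel gripper is mounted at the origin on the work surface. World frame = base frame: x ahead of the robot, y to its left, z up, the work surface at z = 0. Lengths are in m, angles in rad, forces in N, time in s.
With the tool pointing down it reaches from about 0.4 to 0.85 m from the base axis. Payload 4.5 kg.
Tool frame: the origin (TCP) lies midway between the tips of the shut fingers; the grasp point (between the pads) lies 19 mm behind it; z points along the fingers, y is the direction in which the jaws open and shut (so a half turn about z gives the same grasp; the last joint's range is limited). The gripper opens to 88 mm and grips with 3 to 60 N. Pads are 18 mm wide; open, the fingers measure 123 mm over their backs; the gripper's body (75 mm by 187 mm) begins 45 mm behind the grasp point.
Start: joints at [0.034, 0.689, -0.195, 1.565, 0.157, 0.902, -0.215], TCP at [0.625, 0, 0.239] pointing down, gripper open.
Joint ranges: [-3.01, 3.01], [-0.46, 2.08], [-1.47, 1.51], [0.13, 2.56], [-1, 4.14], [0.04, 2.09], [-2.66, 2.66]. Speed limits (rad/s): [2.57, 2.57, 3.14, 3.14, 3.14, 3.14, 3.14].

INTERFACE

Orientations are given as a unit quaternion [x, y, z, w].
In Python, from plant import r gives the robot as it stands. The module is installed in compiled form; this text tells all that it offers.
- The arm moves only by the tool carry_out, never from a script. Its argument "commands" is a list of rows, each a list of 6 numbers: the shift along the tool's x, y, z in m, then the turn, a rotation vector about the tool's x, y, z in degrees. In form: [[dx, dy, dz, wx, wy, wz], ...]. A call has 1 to 12 rows; each row is the pose to reach, as a shift and turn from the pose commanded when the call began, along the tool's axes at that moment; what a row does not reach only later rows make up. A row lasts 1/10 s, in which the tool goes at most 50 mm and 8.59 degrees, less where a joint would pass 70% of its speed; a pose out of reach is approached as far as the arm can. A call with a gripper value outside its range is refused whole. "fingers" is the closure in counts, from 0 (fully open) to 255 (shut), set as the call begins (left out, the last holds). The fingers move at their own pace and stop on an object; "grip_force" is the grip in N (left out, the last holds). Time passes only in rows, so rows that repeat a pose let the fingers close. It gives the time, the measured TCP pose, the force and the opening at its end, in the units of the state.
- r.get_state(): the state, without advancing time (a new reading comes with each control period).
- r.snapshot(name): name is "scene" or "side" or "wrist"; returns a dict with "img" (480x640x3 uint8, blue, green, red), "intrinsics" (3x3 intrinsics, pixels), "k1" (the pictures are not rectified: a ray, as slopes to the right and down, at radius r is drawn at 1 + k1 r^2 times it, then the intrinsics apply), "extrinsics" (4x4, takes a point from camera to world coordinates); the wrist camera has in their place "tool_from_camera" (4x4, takes a point from camera to tool coordinates, whose origin is the TCP and whose axes are the flange's). Camera axes: x right, y down, z forward; pixel columns grow to the right and rows downward; lengths in m; the calibration is good to about 2 mm. A picture is of the moment at which its call begins: read the wrist's pose just before it. There is no depth.
- r.finish_job(): hands the job in, once; it reports no verdict.
Trained networks look in a picture, given as the dict that the camera call returned (one of the last four; its "shot" number tells which), for a name from the list of things; names that differ only in an ending like _2 or _b are one class to them, and where a whole thing is asked for, a point or a joint stands for the part that bears it (a point fixed in the world has none). Each returns a list of dicts, best first, with "p" (0 to 1); they miss things now and then, are a little off and sometimes report something else, mostly with a low value. They report only what shows in the picture. A call takes as long as a camera call. They do not tell look-alikes from the thing itself.
- r.spot_in(picture, label): "xyz" ([x, y, z] in m, in world coordinates, good to about 4 mm: the middle of the surface that is visible of it).
- r.spot_point(picture, label): "xyz" ([x, y, z] in m, in world coordinates, good to about 4 mm: a listed point, or the origin of a listed thing).
The state is a dict: "clock": time; "q": joint angles; "qd": joint speeds; "joint_torque": joint torques, N m; "tool_pos": TCP position; "eef_rot": TCP orientation; "contact_force": force on the tool from outside, world axes, zero at the start; "moment": the same for the moment, N m; "opening": opening from 0.0 (shut) to 1.0 (fully open).
Only numpy, scipy, OpenCV 4.12 (cv2) and the standard library are available. Lean on these libraries where they do the work, as an engineer would, in place of code of your own. Each camera call takes 0.05 s, during which the arm holds its last target.

TASK

One of the three tray swivels in the wooden rack has a gritty bearing: give the disc of each a quarter turn or more by its pins, gently and with all of them in the rack, leave them turned, and feel which one drags. Then lift that one out and set it gently upright on the floor of the open wooden box for repair; leave the two sound ones in their recesses and the tea things undisturbed.

Things in the scene. Friction and masses are not known exactly. Their poses are not given: they have to be found in the camera images.
- rack: fixed wooden rack, 100 x 345 x 16 mm, on the bench; origin at the centre of its underside, x across, y along it, z up. Three square recesses 74 x 74 mm, 10 mm deep (floor 6 mm above the bench) lie in a row at y = -115, 0 and +115 mm. In each stands one of three steel tray swivels of equal look, 0.5 kg, square with the rack to 2 mm.
- nest0 (a point): point on the axis of the swivel standing at y = -115 mm of the rack, 36 mm above its underside and 42 mm above the bench (a fixed point of the rack, good to about 2 mm; it does not follow the swivel); axes of the rack. Each swivel is 72 mm tall: a square foot 70 x 70 x 14 mm; on it, on an upright bearing, a disc 72 mm across (16 to 22 mm up).
- nest1 (a point): point on the axis of the swivel standing in the middle of the rack, 36 mm above its underside and 42 mm above the bench (a fixed point of the rack, good to about 2 mm; it does not follow the swivel); axes of the rack. On the disc of each swivel: a central round spigot to lift it by, 16 mm thick, from 22 to 72 mm above the underside, and two upright pins to turn it by.
- nest2 (a point): point on the axis of the swivel standing at y = +115 mm of the rack, 36 mm above its underside and 42 mm above the bench (a fixed point of the rack, good to about 2 mm; it does not follow the swivel); axes of the rack. The two pins, 8 mm thick, 22 to 42 mm above the underside, stand 30 mm from the axis.
- rack_end (a point): point at the +y end of the rack, on its top; axes of the rack. How the swivels run: no stops; at the start their pins lie within 0.3 rad of the rack's +y and -y directions. The gritty one needs about 3 N of a fingertip on its pin to keep turning, the sound ones under 0.6 N; all stay where left. The gritty one may be in any recess.
- box: wooden repair box, fixed, 130 x 130 x 60 mm outside, walls and floor 8 mm, open above; origin at the centre of its underside. Its hinged lid on the +x side leans back open, clear of the mouth.
- box_in (a point): centre of the inner floor of the wooden box (114 x 114 mm), 8 mm above the bench; axes of the box, z up.
- glass_c: ribbed green glass, 56 mm wide, 85 mm tall, on the bench beyond the rack; a bystander to leave alone
- grease_tin: small round tin, 56 mm wide, 42 mm tall, on the bench on the robot's side of the box; a bystander to leave alone
- brush: hand brush lying on the bench beyond the box; a bystander to leave alone
There are look-alikes about, which are no part of the job. Of the things like the box, leave any that is turquoise; of the rest the smaller one is meant.

How it is judged:
On the way, in this order (a step that is already met when the one before it is completed fails the run):
1. all three discs stand turned by a quarter turn or more (angle beyond 1.2 rad either way), all swivels still in the rack ((value of joint spin_sound1 above 1.2 rad or value of joint spin_sound1 below -1.2 rad) and (value of joint spin_gritty above 1.2 rad or value of joint spin_gritty below -1.2 rad) and (value of joint spin_sound2 above 1.2 rad or value of joint spin_sound2 below -1.2 rad) and z of each of swivel_sound1_mid, swivel_gritty_mid, swivel_sound2_mid in the frame of rack below 0.05 m), for 0.2 s.
2. the gritty swivel is lifted out of the rack (z of swivel_gritty_mid in the frame of rack above 0.062 m), for 0.1 s.
At the end, for the whole second after the job is handed in: The gritty swivel stands upright (within 0.1 rad) and at rest on the floor of the wooden box, its axis within 30 mm of the box's centre lines and its foot within 5 mm of the floor; the two sound swivels stand upright in their recesses, within 15 mm of where they began and not raised over 5 mm (x of swivel_gritty_mid in the frame of box_in between -0.03 and 0.03 m and y of swivel_gritty_mid in the frame of box_in between -0.03 and 0.03 m and z of swivel_gritty_mid in the frame of box_in below 0.041 m and angle between each of swivel_gritty_mid, swivel_sound1_mid, swivel_sound2_mid's own z axis and vertical below 0.1 rad and z of each of swivel_sound1_mid, swivel_sound2_mid in the frame of rack below 0.047 m and distance of each of swivel_sound1_mid, swivel_sound2_mid from where it was at the start of the episode below 0.015 m); the robot touches nothing.
It fails at once if a swivel is pressed or pushed against the rack with more than 20 N (contact force between any of swivel_sound1, swivel_gritty, swivel_sound2 and rack above 20 N).
It fails at once if a sound swivel is lifted out of its recess (z of any of swivel_sound1_mid, swivel_sound2_mid in the frame of rack above 0.062 m).
It fails at once if the gritty swivel is dropped or pressed hard into the box (over 60 N) (contact force between swivel_gritty and box above 60 N).
It fails at once if a tea thing, the tin or the brush is shifted by more than 30 mm (distance of any of teapot, glass_a, glass_b, glass_c, sugar_bowl, grease_tin, brush from where it was at the start of the episode above 0.03 m).
It also fails if it takes over 72 s, if anything falls off the work surface, if the arm or the gripper's body presses on something with over 40 N, if the wrist force passes 120 N, or if a joint passes its speed limit or range.

## Working session

There is one attempt and no reset: what is moved stays moved. The work goes in short steps, Python scripts to look and compute and a tool call to move; the robot and the scene stay as the last step left them, time stands still between calls to the robot, and variables do not carry over. Pictures are saved under pics/ and viewed, and the job is handed in when it is done.

Besides the shell and the picture viewer there is one more tool, called after "Request:" in YAML: its name, and indented under it one key for each argument. carry_out: Moves the arm, as the interface text tells. Its arguments: {"type":"object","properties":{"commands":{"type":"array","items":{"type":"array","items":{"type":"number"}}},"fingers":{"type":"number"},"grip_force":{"type":"number"}},"required":["commands"]}

```bash
mkdir -p pics; cat > h.py <<'E'
from plant import r
import numpy as np, cv2
from scipy.spatial.transform import Rotation as R
def pix(s,p):
    p=np.array(p,float); E=np.linalg.inv(s['extrinsics']); c=E[:3,:3]@p+E[:3,3]
    u=c[:2]/c[2]; rr=u@u; u=u*(1+s['k1']*rr); K=s['intrinsics']
    return np.array([K[0][0]*u[0]+K[0][2],K[1][1]*u[1]+K[1][2]])
def ray(s,uv,E=None):
    K=np.array(s['intrinsics']); d=np.array([(uv[0]-K[0,2])/K[0,0],(uv[1]-K[1,2])/K[1,1]]); u=d.copy()
    for _ in range(20): u=d/(1+s['k1']*(u@u))
    E=np.array(s['extrinsics'] if E is None else E); v=E[:3,:3]@np.array([u[0],u[1],1]); return E[:3,3],v/np.linalg.norm(v)
def atz(s,uv,z,E=None):
    o,v=ray(s,uv,E); return o+v*(z-o[2])/v[2]
E
python3 - <<'E'
from h import *
np.set_printoptions(precision=4,suppress=True)
print(r.get_state())
for n in ['scene','side']:
    s=r.snapshot(n); cv2.imwrite(f'pics/{n}0.png',s['img'])
    print(n,np.array(s['extrinsics'])[:3,3])
    for l in ['nest0','nest1','nest2','rack','rack_end','box','box_in','grease_tin','brush','glass_c']:
        for f in ['spot_in','spot_point']:
            try: 
                for d in getattr(r,f)(s,l)[:3]: print(l,f,np.array(d['xyz']),round(d['p'],2),pix(s,d['xyz']))
            except Exception as e: print(l,f,e)
E
```

```text
{'clock': 0.0, 'q': array([ 0.0338,  0.69  , -0.1945,  1.5663,  0.1573,  0.9025, -0.2151]), 'qd': array([ 0.0011, -0.0006, -0.0007,  0.0007,  0.0002,  0.0005,  0.0003]), 'joint_torque': array([  0.0003, -52.7572,  -1.2669, -15.3434,  -0.0526,   0.0066,
         0.0002]), 'tool_pos': array([ 0.6244, -0.0001,  0.2379]), 'eef_rot': array([ 0.7071,  0.7071, -0.0007, -0.0006]), 'contact_force': array([-0.0839,  0.908 ,  0.2468]), 'moment': array([-0.0108, -0.0171,  0.0045]), 'opening': 1.0011349316415201}
scene [ 0.9483 -0.5364  0.8532]
nest0 spot_in [0.5225 0.0924 0.0136] 0.65 [362.3829 245.5046]
nest0 spot_in [ 0.3717 -0.159   0.0429] 0.44 [220.5703 266.4111]
nest0 spot_point [0.5235 0.0392 0.0429] 0.9 [347.021 250.512]
nest0 spot_point [0.501  0.147  0.0404] 0.76 [371.8003 217.7176]
nest0 spot_point [0.487  0.2604 0.04  ] 0.69 [398.5546 188.3461]
nest1 spot_in [0.5225 0.0924 0.0136] 0.65 [362.3829 245.5046]
nest1 spot_in [ 0.3717 -0.159   0.0429] 0.44 [220.5703 266.4111]
nest1 spot_point [0.5235 0.0392 0.0429] 0.9 [347.021 250.512]
nest1 spot_point [0.501  0.147  0.0404] 0.76 [371.8003
[... 3140 characters left out ...]
.47 [300.6026 180.0258]
box_in spot_in [ 0.599  -0.2832  0.0564] 0.91 [389.1237 329.0557]
box_in spot_in [0.7526 0.1103 0.0664] 0.71 [422.8101 200.8584]
box_in spot_in [ 0.205  -0.354   0.0936] 0.62 [159.8287 361.4548]
box_in spot_point [ 0.5566 -0.2842  0.0101] 0.57 [365.0772 348.7869]
grease_tin spot_in [ 0.3629 -0.166   0.033 ] 0.96 [258.7946 303.3985]
grease_tin spot_point [ 0.3647 -0.1491 -0.0005] 0.77 [261.0277 309.6913]
brush spot_in [ 0.7709 -0.2432  0.0207] 0.77 [471.9968 319.8961]
brush spot_point [ 0.7716 -0.2312  0.0018] 0.68 [469.1153 322.4034]
glass_c spot_in [ 0.7468 -0.0314  0.0618] 0.82 [435.1183 238.2247]
glass_c spot_point [ 0.7489 -0.0177  0.0004] 0.81 [431.6559 256.3497]
```

View pics/scene0.png

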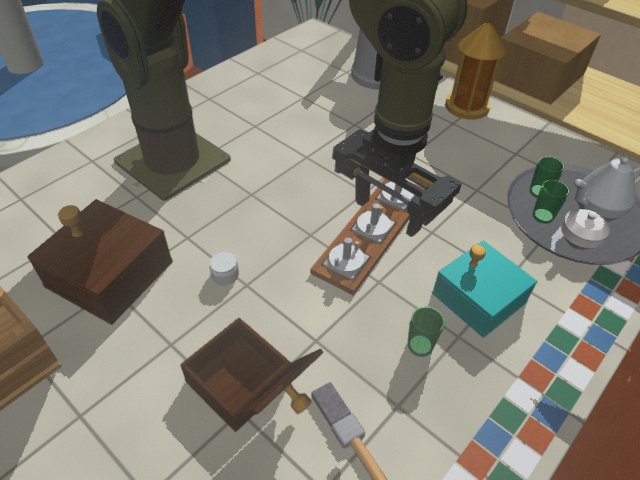

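View pics/side0.png

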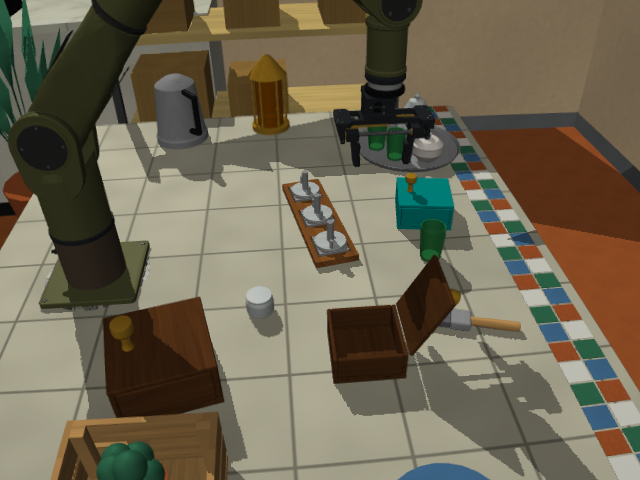

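The lid-open small wooden box at scene (240,372) fits. The large closed wooden box at (100,258) is too big, and the turquoise one at (485,287) is excluded. I'll enlarge the crop to confirm and check the wrist view.

```bash
python3 - <<'E'
from h import *
np.set_printoptions(precision=4,suppress=True)
st=r.get_state(); s=r.snapshot('wrist'); cv2.imwrite('pics/w0.png',s['img']); print(s['tool_from_camera'],s['k1'],s['intrinsics'])
a=cv2.imread('pics/scene0.png')[300:450,150:360]; b=cv2.imread('pics/side0.png')[160:400,230:470]
cv2.imwrite('pics/crop0.png',np.hstack([cv2.resize(a,(400,286)),cv2.resize(b,(400,400))[:286]]))
b=cv2.imread('pics/side0.png')[160:400,230:530]; cv2.imwrite('pics/crop1.png',cv2.resize(b,(750,600),interpolation=cv2.INTER_CUBIC))
E
```

```text
[[-0.0007 -0.9549 -0.297   0.0766]
 [ 1.     -0.0009  0.0007 -0.0004]
 [-0.0009 -0.297   0.9549 -0.1444]
 [ 0.      0.      0.      1.    ]] -0.05530506076085713 [[410.0883   0.     315.2883]
 [  0.     410.0883 239.7543]
 [  0.       0.       1.    ]]
```

View pics/w0.png

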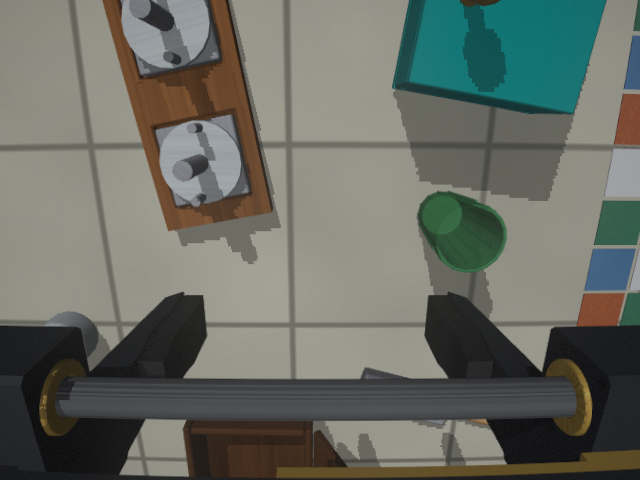

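View pics/crop1.png

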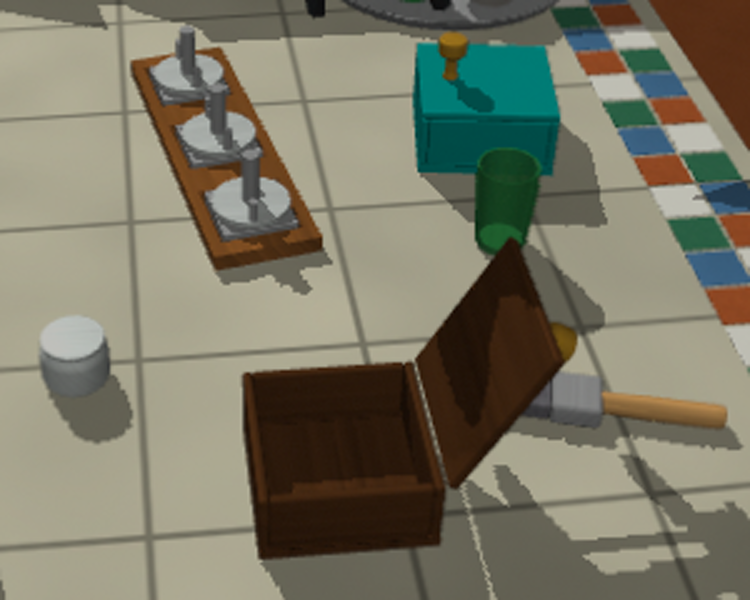

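The crop shows the open dark-wood box as the smaller non-turquoise one, and the rack holds three swivels. Next I'll move so the wrist camera sits over the rack, square to it.

Request:
carry_out:
  commands:
    - [0.163, -0.044, 0, 0, 0, -99.65]
    - [0.163, -0.044, 0, 0, 0, -99.65]
    - [0.163, -0.044, 0, 0, 0, -99.65]
    - [0.163, -0.044, 0, 0, 0, -99.65]
    - [0.163, -0.044, 0, 0, 0, -99.65]
    - [0.163, -0.044, 0, 0, 0, -99.65]
    - [0.163, -0.044, 0, 0, 0, -99.65]
    - [0.163, -0.044, 0, 0, 0, -99.65]
    - [0.163, -0.044, 0, 0, 0, -99.65]
    - [0.163, -0.044, 0, 0, 0, -99.65]
    - [0.163, -0.044, 0, 0, 0, -99.65]
    - [0.163, -0.044, 0, 0, 0, -99.65]
  fingers: 0
  grip_force: 10

```text
clock: 3.35
tool_pos: [0.5811, 0.1628, 0.2387]
eef_rot: [-0.086, 0.996, -0.0, 0.0]
contact_force: [0.7, 0.5, -0.5]
opening: 0.995
```

Request:
carry_out:
  commands:
    - [0, 0, 0, 0, 0, 0]
    - [0, 0, 0, 0, 0, 0]
    - [0, 0, 0, 0, 0, 0]
    - [0, 0, 0, 0, 0, 0]

```text
clock: 3.75
tool_pos: [0.581, 0.1631, 0.2388]
eef_rot: [-0.084, 0.996, -0.0, 0.0]
contact_force: [-0.3, -0.0, -0.6]
opening: 1.0
```

```bash
cat >> h.py <<'E'
def wrist(name):
    st=r.get_state(); s=r.snapshot('wrist'); cv2.imwrite(f'pics/{name}.png',s['img'])
    T=np.eye(4); T[:3,:3]=R.from_quat(st['eef_rot']).as_matrix(); T[:3,3]=st['tool_pos']
    s2=dict(s); s2['extrinsics']=T@np.array(s['tool_from_camera']); return st,s,s2
E
python3 - <<'E'
from h import *
np.set_printoptions(precision=4,suppress=True)
st,s,s2=wrist('w1'); print(st)
for l in ['nest0','nest1','rack','rack_end']:
    for d in r.spot_point(s,l)[:4]: print(l,np.array(d['xyz']),round(d['p'],2),pix(s2,d['xyz']))
print(np.linalg.norm(r.snapshot('wrist')['img'][0,0]))
for n in ['scene','side']:
    s=r.snapshot(n); cv2.imwrite(f'pics/{n}1.png',s['img'])
E
```

```text
{'clock': 3.75, 'q': array([ 0.0188,  0.7273, -0.6709,  1.6191,  0.5209,  0.981 ,  0.9131]), 'qd': array([ 0.0002,  0.0015, -0.0017,  0.0001,  0.0006,  0.0001,  0.0054]), 'joint_torque': array([  0.0636, -50.8432,  -7.1325, -14.2345,  -0.0188,   0.0712,
        -0.0095]), 'tool_pos': array([0.581 , 0.1631, 0.2388]), 'eef_rot': array([-0.0837,  0.9965, -0.0001,  0.0001]), 'contact_force': array([-0.278 , -0.0329, -0.5546]), 'moment': array([ 0.105 , -0.0395,  0.0206]), 'opening': 1.0000195139382182}
166.3911055315157
```

View pics/w1.png

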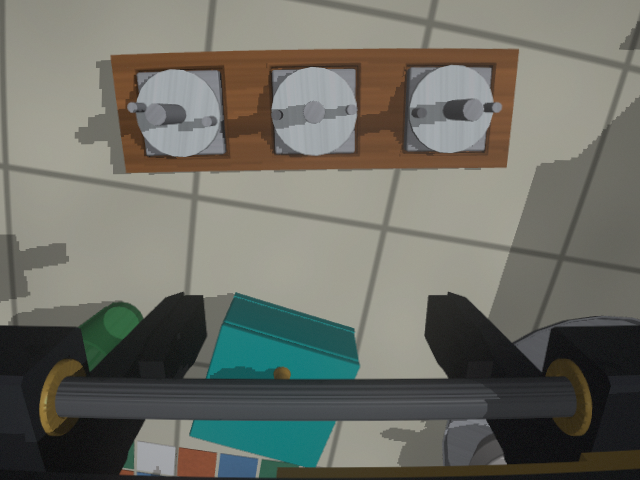

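The wrist view shows the rack with the nest0 swivel at about (178,113), nest1 at (314,111) and nest2 at (451,109). All the pins lie roughly along the rack. I'll enlarge it to measure.

```bash
python3 - <<'E'
import cv2,numpy as np
a=cv2.imread('pics/w1.png')
cv2.imwrite('pics/w1z.png',np.vstack([cv2.resize(a[60:170,105:325],(800,400),interpolation=cv2.INTER_CUBIC)]))
cv2.imwrite('pics/w1y.png',np.vstack([cv2.resize(a[60:170,310:530],(800,400),interpolation=cv2.INTER_CUBIC)]))
E
```

```text
(no output)
```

View pics/w1z.png

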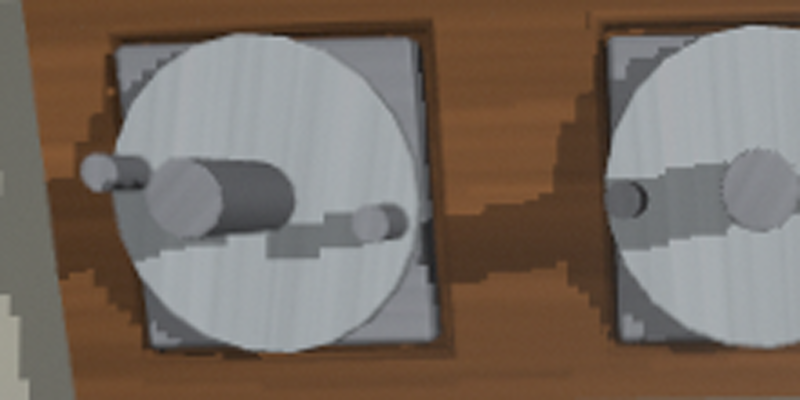

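View pics/w1y.png

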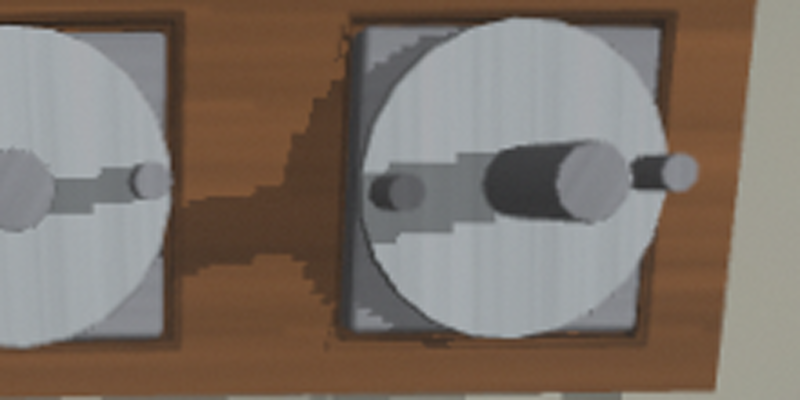

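```bash
python3 - <<'E'
from h import *
np.set_printoptions(precision=4,suppress=True)
st,s,s2=wrist('w1b')
k=3.63636
f=lambda x,y,o:((x+.5)/k+o-.5,(y+.5)/k+60-.5)
D={0:[(99,172,105),(370,222,105),(185,199,105)],1:[(628,199,105),(150,181,310),(758,189,105)],2:[(404,191,310),(680,173,310),(592,182,310)]}
C=[]
for n,(a,b,c) in D.items():
    A,B=[atz(s2,f(*q),.048) for q in(a,b)];S=atz(s2,f(*c),.078)
    v=(B-A)[:2]; print(n,A[:2],B[:2],'mid',(A+B)[:2]/2,'spig',S[:2],'len',np.hypot(*v),'pin dir from +y',np.degrees(np.arctan2(-v[0],v[1]))); C.append(S[:2])
v=C[2]-C[0]; print('rack yaw',np.degrees(np.arctan2(-v[0],v[1])),np.hypot(*v), C[1]-(C[0]+C[2])/2)
M=R.from_quat(st['eef_rot']).as_matrix(); print('tool x yaw',np.degrees(np.arctan2(M[1,0],M[0,0])),'tool y dir from +y',np.degrees(np.arctan2(-M[0,1],M[1,1])), st['tool_pos'],M[:,2])
cmd=np.array([0.581,0.163,0.239])
E
```

```text
0 [0.5239 0.0063] [0.5251 0.066 ] mid [0.5245 0.0361] spig [0.5246 0.0365] len 0.05971771557877645 pin dir from +y -1.2161589203948453
1 [0.5113 0.1208] [0.498 0.177] mid [0.5046 0.1489] spig [0.5046 0.1482] len 0.05781243719665128 pin dir from +y 13.319391922061461
2 [0.4905 0.2317] [0.476  0.2904] mid [0.4832 0.2611] spig [0.4834 0.2608] len 0.06052000598995455 pin dir from +y 13.884324591602395
rack yaw 10.419111687425003 0.2280683907696284 [ 0.0006 -0.0004]
tool x yaw -170.35196226740908 tool y dir from +y 9.648037591538653 [0.581  0.1631 0.2388] [ 0.0001  0.     -1.    ]
```

Request:
carry_out:
  commands:
    - [0.077, -0.1155, 0.06, 0, 0, 10.85]
    - [0.077, -0.1155, 0.1, 0, 0, 10.85]
    - [0.077, -0.1155, 0.139, 0, 0, 10.85]
    - [0.077, -0.1155, 0.139, 0, 0, 10.85]
    - [0.077, -0.1155, 0.139, 0, 0, 10.85]
    - [0.077, -0.1155, 0.139, 0, 0, 10.85]
    - [0.077, -0.1155, 0.139, 0, 0, 10.85]

```text
clock: 4.9
tool_pos: [0.5262, 0.0382, 0.101]
eef_rot: [0.01, 1.0, 0.001, 0.002]
contact_force: [-0.6, 0.7, 0.1]
opening: 0.999
```

```bash
cat > look.py <<'E'
from h import *
import sys
np.set_printoptions(precision=4,suppress=True)
st,s,s2=wrist(sys.argv[1])
M=R.from_quat(st['eef_rot']).as_matrix()
print(st['tool_pos'],'tool y from +y',np.degrees(np.arctan2(-M[0,1],M[1,1])),'F',st['contact_force'],'M',st['moment'],'q7',st['q'],st['opening'],'t7',st['joint_torque'][6])
E
cat > st.py <<'E'
from h import *
np.set_printoptions(precision=4,suppress=True)
st=r.get_state()
M=R.from_quat(st['eef_rot']).as_matrix()
print(st['clock'],st['tool_pos'],'tool y from +y',np.degrees(np.arctan2(-M[0,1],M[1,1])),'F',st['contact_force'],'M',st['moment'],'q',st['q'],st['opening'],'t7',st['joint_torque'][6],'qd7',st['qd'][6])
E
python3 look.py w2
```

```text
[0.5262 0.0382 0.101 ] tool y from +y -1.1313199957396136 F [-0.6316  0.7281  0.0847] M [ 0.1083 -0.0963  0.0069] q7 [ 0.1224  0.8149 -0.4706  1.966   0.7127  0.5265  0.6972] 0.9985099723021543 t7 0.0010102486339746974
```

View pics/w2.png

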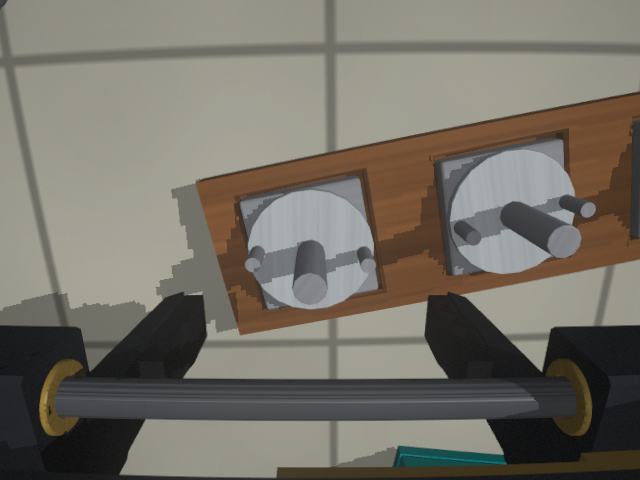

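```bash
python3 - <<'E'
from h import *
np.set_printoptions(precision=4,suppress=True)
st,s,s2=wrist('w2b'); print(st['tool_pos'],st['eef_rot'])
print(atz(s2,(311,289),.078),atz(s2,(253,265),.048),atz(s2,(369,266),.048))
E
```

```text
[0.5263 0.0383 0.1012] [0.0097 1.     0.0011 0.0019]
[0.5241 0.0359 0.078 ] [0.5237 0.0059 0.048 ] [0.5255 0.0657 0.048 ]
```

Request:
carry_out:
  commands:
    - [0, 0, 0, 0, 0, 0]
    - [0, 0, 0, 0, 0, 0]
    - [0, 0, 0, 0, 0, 0]

```text
clock: 5.3
tool_pos: [0.5248, 0.0365, 0.1001]
eef_rot: [0.01, 1.0, 0.0, 0.0]
contact_force: [-0.2, 0.3, -0.2]
opening: 1.002
```

```bash
python3 st.py
```

```text
5.3 [0.5248 0.0365 0.1001] tool y from +y -1.1841866621485493 F [-0.1645  0.339  -0.1923] M [ 0.139  -0.0269 -0.0246] q [ 0.1228  0.8156 -0.4682  1.9684  0.7135  0.526   0.6969] 1.0019680022989532 t7 0.0004902432738163043 qd7 -0.0006926862100009124
```

Request:
carry_out:
  commands:
    - [0, 0, 0.02, 0, 0, 0]
    - [0, 0, 0.04, 0, 0, 0]
    - [0, 0, 0.055, 0, 0, 0]
    - [0, 0, 0.064, 0, 0, 0]
    - [0, 0, 0.064, 0, 0, 0]
    - [0, 0, 0.064, 0, 0, 0]
    - [0, 0, 0.064, 0, 0, 0]
    - [0, 0, 0.064, 0, 0, 0]

```text
clock: 6.1
tool_pos: [0.5249, 0.0363, 0.0364]
eef_rot: [0.011, 1.0, 0.0, 0.001]
contact_force: [0.0, 0.5, 0.3]
opening: 1.005
```

```bash
python3 look.py w3
```

```text
[0.5249 0.0363 0.0364] tool y from +y -1.211959501160832 F [0.0043 0.5252 0.27  ] M [ 0.1101 -0.0458 -0.0683] q7 [ 0.0511  0.9159 -0.3472  1.9894  0.8193  0.3782  0.6014] 1.0047900517810817 t7 0.0018700645887292922
```

View pics/w3.png

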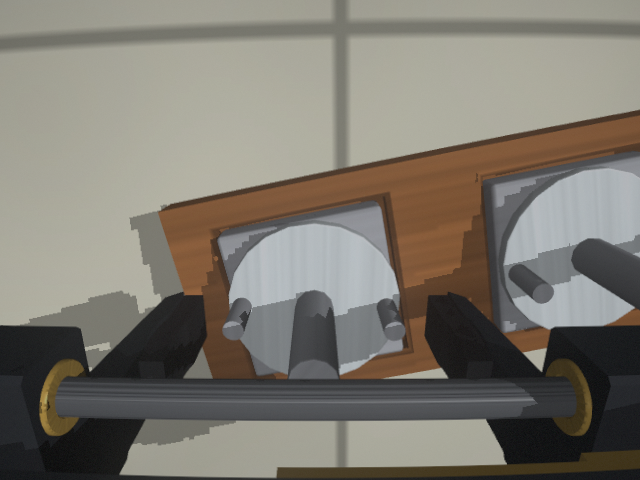

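Request:
carry_out:
  commands:
    - [0, 0, 0, 0, 0, 0]
    - [0, 0, 0, 0, 0, 0]
    - [0, 0, 0, 0, 0, 0]
    - [0, 0, 0, 0, 0, 0]
    - [0, 0, 0, 0, 0, 0]
    - [0, 0, 0, 0, 0, 0]
  fingers: 75
  grip_force: 8

```text
clock: 6.75
tool_pos: [0.5245, 0.036, 0.0358]
eef_rot: [0.011, 1.0, -0.0, 0.0]
contact_force: [-0.1, -1.4, 1.9]
opening: 0.764
```

```bash
python3 st.py
```

```text
6.75 [0.5245 0.036  0.0358] tool y from +y -1.21050894666216 F [-0.091  -1.4004  1.8914] M [-0.1204 -0.0796 -0.0436] q [ 0.0506  0.9169 -0.3463  1.9896  0.8196  0.3782  0.6013] 0.7640237670117823 t7 -0.003199318307451904 qd7 -0.0013486174246793647
```

Request:
carry_out:
  commands:
    - [0, 0, 0, 0, 0, 5]
    - [0, 0, 0, 0, 0, 10]
    - [0, 0, 0, 0, 0, 15]
    - [0, 0, 0, 0, 0, 20]
    - [0, 0, 0, 0, 0, 25]
    - [0, 0, 0, 0, 0, 30]

```text
clock: 7.35
tool_pos: [0.5246, 0.0363, 0.0358]
eef_rot: [0.27, 0.963, 0.0, 0.0]
contact_force: [0.4, -0.4, 1.7]
opening: 0.763
```

```bash
python3 look.py w4
```

```text
[0.5246 0.0363 0.0358] tool y from +y -31.379249987447132 F [ 0.3734 -0.3703  1.6831] M [-0.133   0.0125  0.0682] q7 [-0.0194  0.9051 -0.2288  1.9933  0.6221  0.3114  0.2619] 0.762712617478423 t7 0.46236117370426655
```

View pics/w4.png

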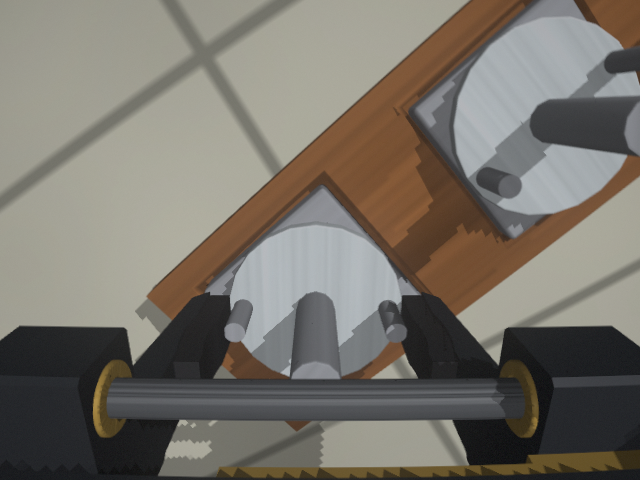

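The gripper carries the disc round. I'll keep going at a steady rate.

Request:
carry_out:
  commands:
    - [0, 0, 0, 0, 0, 4]
    - [0, 0, 0, 0, 0, 8]
    - [0, 0, 0, 0, 0, 12]
    - [0, 0, 0, 0, 0, 16]
    - [0, 0, 0, 0, 0, 20]

```text
clock: 7.9
tool_pos: [0.5247, 0.0364, 0.0358]
eef_rot: [0.432, 0.902, 0.0, 0.0]
contact_force: [0.5, -0.9, 1.3]
opening: 0.767
```

```bash
python3 st.py
```

```text
7.9 [0.5247 0.0364 0.0358] tool y from +y -51.24749442112425 F [ 0.4726 -0.91    1.3273] M [-0.048  -0.0776  0.129 ] q [-0.0595  0.9013 -0.1621  1.9952  0.4742  0.2805  0.0576] 0.7671172525449839 t7 0.32859552651643753 qd7 -0.3990818280320754
```

Request:
carry_out:
  commands:
    - [0, 0, 0, 0, 0, 4]
    - [0, 0, 0, 0, 0, 8]
    - [0, 0, 0, 0, 0, 12]

```text
clock: 8.2
tool_pos: [0.5248, 0.0364, 0.0358]
eef_rot: [0.524, 0.852, 0.0, 0.0]
contact_force: [0.1, -0.4, 0.8]
opening: 0.764
```

```bash
python3 st.py
```

```text
8.2 [0.5248 0.0364 0.0358] tool y from +y -63.24161386071592 F [ 0.1419 -0.4057  0.7699] M [-0.0932 -0.0109  0.0488] q [-0.0814  0.9001 -0.1256  1.9963  0.381   0.2666 -0.0614] 0.7635802672800163 t7 0.319362161681056 qd7 -0.38974043619762794
```

Request:
carry_out:
  commands:
    - [0, 0, 0, 0, 0, 4]
    - [0, 0, 0, 0, 0, 8]
    - [0, 0, 0, 0, 0, 12]

```text
clock: 8.5
tool_pos: [0.5249, 0.0365, 0.0358]
eef_rot: [0.61, 0.792, 0.0, 0.0]
contact_force: [0.9, -1.0, 2.7]
opening: 0.766
```

```bash
python3 st.py
```

```text
8.5 [0.5249 0.0365 0.0358] tool y from +y -75.24104510447822 F [ 0.8536 -1.0443  2.6896] M [-0.1322 -0.0724  0.0781] q [-0.102   0.8996 -0.0916  1.9973  0.2856  0.2559 -0.1781] 0.7662025770787715 t7 0.31278982758522034 qd7 -0.38477415285088223
```

Request:
carry_out:
  commands:
    - [0, 0, 0, 0, 0, 4]
    - [0, 0, 0, 0, 0, 8]
    - [0, 0, 0, 0, 0, 12]

```text
clock: 8.8
tool_pos: [0.525, 0.0365, 0.0358]
eef_rot: [0.69, 0.724, 0.001, 0.0]
contact_force: [0.6, -1.0, 2.1]
opening: 0.766
```

```bash
python3 st.py
```

```text
8.8 [0.525  0.0365 0.0358] tool y from +y -87.2430725115185 F [ 0.6378 -1.0475  2.0543] M [-0.1417 -0.0578  0.0988] q [-0.1213  0.8996 -0.0592  1.9981  0.1889  0.2479 -0.2933] 0.7657089296088465 t7 0.30817748978734016 qd7 -0.3790542633332665
```

Request:
carry_out:
  commands:
    - [0, 0, 0, 0, 0, 4]
    - [0, 0, 0, 0, 0, 8]
    - [0, 0, 0, 0, 0, 12]

```text
clock: 9.1
tool_pos: [0.525, 0.0365, 0.0358]
eef_rot: [0.762, 0.648, 0.001, 0.0]
contact_force: [1.8, -0.1, 1.8]
opening: 0.766
```

```bash
python3 st.py
```

```text
9.1 [0.525  0.0365 0.0358] tool y from +y -99.23916062548506 F [ 1.7736 -0.1182  1.7788] M [-0.0772 -0.1015  0.0674] q [-0.1399  0.9001 -0.0283  1.999   0.0913  0.2425 -0.4073] 0.7658819927744445 t7 0.3051385469734669 qd7 -0.3754700512696712
```

Request:
carry_out:
  commands:
    - [0, 0, 0, 0, 0, 4]
    - [0, 0, 0, 0, 0, 8]
    - [0, 0, 0, 0, 0, 12]

```text
clock: 9.4
tool_pos: [0.5251, 0.0364, 0.0358]
eef_rot: [0.825, 0.565, 0.001, 0.0]
contact_force: [1.0, -1.7, 0.9]
opening: 0.769
```

```bash
python3 look.py w5
```

```text
[0.5251 0.0364 0.0358] tool y from +y -111.24358741421557 F [ 1.0071 -1.6545  0.9454] M [-0.1041 -0.0537  0.0422] q7 [-0.1579  0.901   0.0019  1.9998 -0.0069  0.2394 -0.5208] 0.7685654377723333 t7 0.3033319115638733
```

View pics/w5.png

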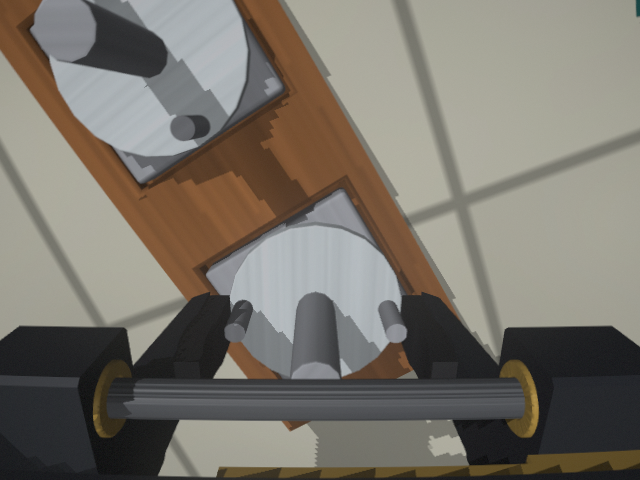

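nest0's disc has turned 110° with the foot still square. Releasing and rising.

Request:
carry_out:
  commands:
    - [0, 0, 0, 0, 0, 0]
    - [0, 0, 0, 0, 0, 0]
    - [0, 0, 0, 0, 0, 0]
    - [0, 0, 0, 0, 0, 0]
    - [0, 0, -0.03, 0, 0, 0]
    - [0, 0, -0.07, 0, 0, 0]
    - [0, 0, -0.084, 0, 0, 0]
    - [0, 0, -0.084, 0, 0, 0]
    - [0, 0, -0.084, 0, 0, 0]
    - [0, 0, -0.084, 0, 0, 0]
  fingers: 0

```text
clock: 10.45
tool_pos: [0.5236, 0.0362, 0.1186]
eef_rot: [0.825, 0.565, -0.001, -0.001]
contact_force: [-0.3, 0.2, -0.1]
opening: 0.999
```

```bash
python3 st.py; python3 - <<'E'
from h import *
st=r.get_state();M=R.from_quat(st['eef_rot']).as_matrix()
print(M.T@(np.array([.5046,.1487,.12])-[.5246,.0362,.12]))
E
```

```text
10.45 [0.5236 0.0362 0.1186] tool y from +y -111.18012423295846 F [-0.3114  0.1983 -0.052 ] M [0.012  0.0532 0.0439] q [-0.1599  0.7487  0.005   1.9747 -0.0086  0.4205 -0.518 ] 0.9989253606482591 t7 0.0009107495498028584 qd7 0.0008772937679333425
[ 9.76745793e-02 -5.92952467e-02  1.70537347e-05]
```

Request:
carry_out:
  commands:
    - [0.0977, -0.0593, 0, 0, 0, -124.5]
    - [0.0977, -0.0593, 0, 0, 0, -124.5]
    - [0.0977, -0.0593, 0, 0, 0, -124.5]
    - [0.0977, -0.0593, 0, 0, 0, -124.5]
    - [0.0977, -0.0593, 0, 0, 0, -124.5]
    - [0.0977, -0.0593, 0, 0, 0, -124.5]
    - [0.0977, -0.0593, 0, 0, 0, -124.5]
    - [0.0977, -0.0593, 0, 0, 0, -124.5]
    - [0.0977, -0.0593, 0, 0, 0, -124.5]
    - [0.0977, -0.0593, 0, 0, 0, -124.5]
    - [0.0977, -0.0593, 0, 0, 0, -124.5]
    - [0.0977, -0.0593, 0, 0, 0, -124.5]

```text
clock: 11.65
tool_pos: [0.5037, 0.1486, 0.1184]
eef_rot: [0.067, 0.998, -0.0, -0.001]
contact_force: [0.4, 0.4, -1.0]
opening: 0.997
```

```bash
python3 st.py
```

```text
11.65 [0.5037 0.1486 0.1184] tool y from +y -7.702052714944479 F [ 0.3746  0.4044 -0.9614] M [ 0.0452 -0.0202  0.038 ] q [-0.1183  0.7758 -0.4253  1.96    0.6006  0.5351  0.4721] 0.9972354052704332 t7 -1.1050494387745857 qd7 1.0361686100013627
```

Request:
carry_out:
  commands:
    - [0, 0, 0, 0, 0, -21.3]
    - [0, 0, 0, 0, 0, -21.3]
    - [0, 0, 0, 0, 0, -21.3]
    - [0, 0, 0, 0, 0, -21.3]
    - [0, 0, 0, 0, 0, -21.3]
    - [0, 0, 0, 0, 0, -21.3]

```text
clock: 12.25
tool_pos: [0.5042, 0.1488, 0.1193]
eef_rot: [-0.115, 0.993, -0.0, -0.0]
contact_force: [1.0, -0.2, -1.0]
opening: 1.002
```

```bash
python3 st.py; python3 look.py w6
```

```text
12.25 [0.5042 0.1488 0.1193] tool y from +y 13.166506667013307 F [ 0.9663 -0.1896 -1.0396] M [ 0.0998 -0.0485  0.0128] q [-0.0605  0.7919 -0.5256  1.9564  0.7042  0.5839  0.7363] 1.0016698434748068 t7 -0.007623300771228969 qd7 0.00419713651035206
[0.5042 0.1488 0.1193] tool y from +y 13.166506667013307 F [ 0.9663 -0.1896 -1.0396] M [ 0.0998 -0.0485  0.0128] q7 [-0.0605  0.7919 -0.5256  1.9564  0.7042  0.5839  0.7363] 1.0016698434748068 t7 -0.007623300771228969
```

View pics/w6.png

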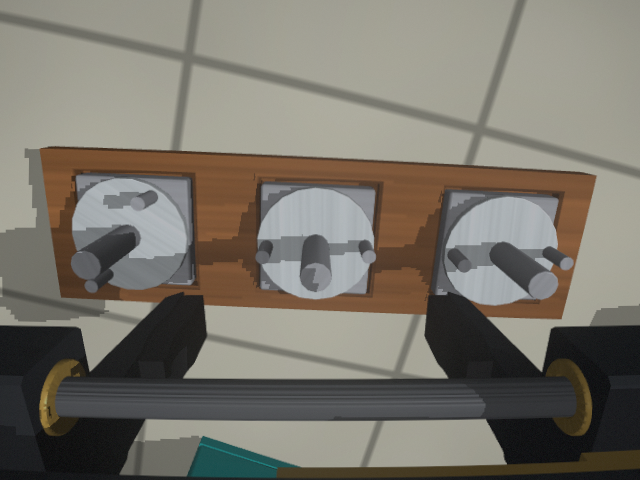

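Nest0's disc now stands crosswise, and the middle one is centred between the fingers (pins at (263,256) and (369,256)). Descending.

Request:
carry_out:
  commands:
    - [0, 0, 0.02, 0, 0, 0]
    - [0, 0, 0.05, 0, 0, 0]
    - [0, 0, 0.07, 0, 0, 0]
    - [0, 0, 0.083, 0, 0, 0]
    - [0, 0, 0.083, 0, 0, 0]
    - [0, 0, 0.083, 0, 0, 0]
    - [0, 0, 0.083, 0, 0, 0]
    - [0, 0, 0.083, 0, 0, 0]

```text
clock: 13.1
tool_pos: [0.5051, 0.1489, 0.0375]
eef_rot: [-0.115, 0.993, 0.0, 0.001]
contact_force: [0.5, 0.2, 0.9]
opening: 1.002
```

Request:
carry_out:
  commands:
    - [0, 0, 0, 0, 0, 0]
    - [0, 0, 0, 0, 0, 0]
    - [0, 0, 0, 0, 0, 0]
    - [0, 0, 0, 0, 0, 0]
    - [0, 0, 0, 0, 0, 0]
    - [0, 0, 0, 0, 0, 0]
  fingers: 75
  grip_force: 8

```text
clock: 13.7
tool_pos: [0.5047, 0.1488, 0.0369]
eef_rot: [-0.115, 0.993, -0.0, 0.0]
contact_force: [-0.9, 0.6, 3.0]
opening: 0.765
```

Request:
carry_out:
  commands:
    - [0, 0, 0, 0, 0, 5]
    - [0, 0, 0, 0, 0, 10]
    - [0, 0, 0, 0, 0, 15]
    - [0, 0, 0, 0, 0, 20]
    - [0, 0, 0, 0, 0, 25]
    - [0, 0, 0, 0, 0, 30]

```text
clock: 14.3
tool_pos: [0.5047, 0.1489, 0.0369]
eef_rot: [0.147, 0.989, 0.0, 0.0]
contact_force: [-0.4, -0.5, 2.6]
opening: 0.764
```

```bash
python3 st.py; python3 look.py w7
```

```text
14.3 [0.5047 0.1489 0.0369] tool y from +y -16.962263147148125 F [-0.3536 -0.5496  2.5941] M [ 0.1134 -0.0079 -0.0211] q [-0.2233  0.9049 -0.2523  1.9916  0.6612  0.3253  0.2584] 0.7635347292979272 t7 0.5584839172661304 qd7 -0.5418223311350995
[0.5047 0.1489 0.0369] tool y from +y -16.962263147148125 F [-0.3536 -0.5496  2.5941] M [ 0.1134 -0.0079 -0.0211] q7 [-0.2233  0.9049 -0.2523  1.9916  0.6612  0.3253  0.2584] 0.7635347292979272 t7 0.5584839172661304
```

View pics/w7.png

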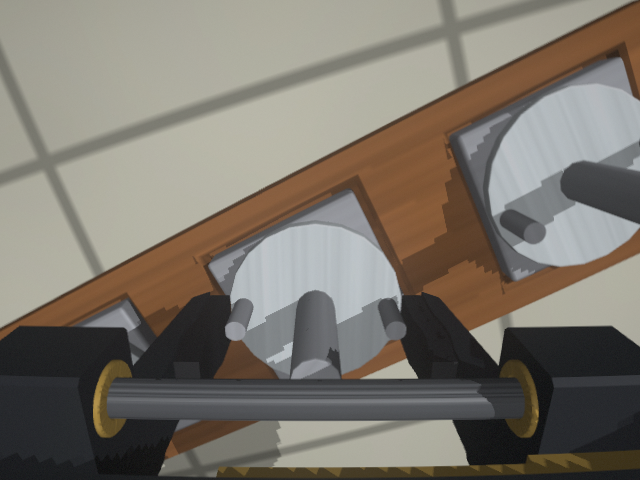

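Request:
carry_out:
  commands:
    - [0, 0, 0, 0, 0, 4]
    - [0, 0, 0, 0, 0, 8]
    - [0, 0, 0, 0, 0, 12]
    - [0, 0, 0, 0, 0, 16]
    - [0, 0, 0, 0, 0, 20]

```text
clock: 14.85
tool_pos: [0.5047, 0.149, 0.0369]
eef_rot: [0.316, 0.949, 0.0, 0.0]
contact_force: [0.0, 1.6, 3.5]
opening: 0.761
```

```bash
python3 st.py
```

```text
14.85 [0.5047 0.149  0.0369] tool y from +y -36.82329603457927 F [0.0301 1.596  3.5296] M [ 0.0487 -0.0733  0.0173] q [-0.2651  0.9003 -0.1825  1.9937  0.517   0.2915  0.0502] 0.7606931586511599 t7 0.418891254812479 qd7 -0.4051224573579407
```

Request:
carry_out:
  commands:
    - [0, 0, 0, 0, 0, 4]
    - [0, 0, 0, 0, 0, 8]
    - [0, 0, 0, 0, 0, 12]

```text
clock: 15.15
tool_pos: [0.5048, 0.1491, 0.0369]
eef_rot: [0.413, 0.911, 0.0, 0.0]
contact_force: [0.3, -0.4, 3.0]
opening: 0.768
```

```bash
python3 st.py
```

```text
15.15 [0.5048 0.1491 0.0369] tool y from +y -48.820534316816335 F [ 0.2902 -0.3542  3.0487] M [ 0.0476  0.0068 -0.0333] q [-0.288   0.8987 -0.1444  1.9948  0.4251  0.2759 -0.0703] 0.7675443094796935 t7 0.4081255942583084 qd7 -0.3961053902186347
```

Request:
carry_out:
  commands:
    - [0, 0, 0, 0, 0, 4]
    - [0, 0, 0, 0, 0, 8]
    - [0, 0, 0, 0, 0, 12]

```text
clock: 15.45
tool_pos: [0.5048, 0.1491, 0.0369]
eef_rot: [0.506, 0.862, 0.0, 0.0]
contact_force: [-0.1, 0.7, 2.9]
opening: 0.762
```

```bash
python3 st.py
```

```text
15.45 [0.5048 0.1491 0.0369] tool y from +y -60.82188245229277 F [-0.1045  0.6735  2.9493] M [-0.0305 -0.0052  0.0102] q [-0.3093  0.8979 -0.1089  1.9958  0.331   0.2636 -0.1883] 0.762098055121273 t7 0.40038147009909153 qd7 -0.38637238815703706
```

Request:
carry_out:
  commands:
    - [0, 0, 0, 0, 0, 4]
    - [0, 0, 0, 0, 0, 8]
    - [0, 0, 0, 0, 0, 12]

```text
clock: 15.75
tool_pos: [0.5049, 0.1491, 0.0369]
eef_rot: [0.594, 0.805, 0.0, 0.0]
contact_force: [0.3, 0.3, 2.4]
opening: 0.762
```

```bash
python3 st.py
```

```text
15.75 [0.5049 0.1491 0.0369] tool y from +y -72.82031584342512 F [0.2827 0.3498 2.3716] M [ 0.0648  0.0002 -0.0227] q [-0.3294  0.8976 -0.0754  1.9968  0.235   0.2543 -0.3043] 0.7621425830765002 t7 0.3949410002678633 qd7 -0.38145439065844816
```

Request:
carry_out:
  commands:
    - [0, 0, 0, 0, 0, 4]
    - [0, 0, 0, 0, 0, 8]
    - [0, 0, 0, 0, 0, 12]

```text
clock: 16.05
tool_pos: [0.5049, 0.1491, 0.0369]
eef_rot: [0.674, 0.738, 0.0, 0.0]
contact_force: [0.3, 0.2, 2.4]
opening: 0.765
```

```bash
python3 st.py
```

```text
16.05 [0.5049 0.1491 0.0369] tool y from +y -84.82338593350198 F [0.3282 0.182  2.3847] M [ 0.0356 -0.1104 -0.0513] q [-0.3485  0.8979 -0.0435  1.9977  0.138   0.2477 -0.4191] 0.7652196029695311 t7 0.3912304434925318 qd7 -0.37684833649408955
```

Request:
carry_out:
  commands:
    - [0, 0, 0, 0, 0, 4]
    - [0, 0, 0, 0, 0, 8]
    - [0, 0, 0, 0, 0, 12]

```text
clock: 16.35
tool_pos: [0.505, 0.1492, 0.0369]
eef_rot: [0.748, 0.664, 0.001, 0.0]
contact_force: [0.6, -0.1, 2.0]
opening: 0.761
```

```bash
python3 st.py;python3 look.py w8
```

```text
16.35 [0.505  0.1492 0.0369] tool y from +y -96.82307179918196 F [ 0.5616 -0.0734  1.9966] M [-0.0093 -0.0361  0.0286] q [-0.367   0.8985 -0.0128  1.9985  0.0402  0.2436 -0.533 ] 0.7614919181204313 t7 0.38889873772859573 qd7 -0.3746841720719922
[0.505  0.1492 0.0369] tool y from +y -96.82307179918196 F [ 0.5616 -0.0734  1.9966] M [-0.0093 -0.0361  0.0286] q7 [-0.367   0.8985 -0.0128  1.9985  0.0402  0.2436 -0.533 ] 0.7614919181204313 t7 0.38889873772859573
```

View pics/w8.png

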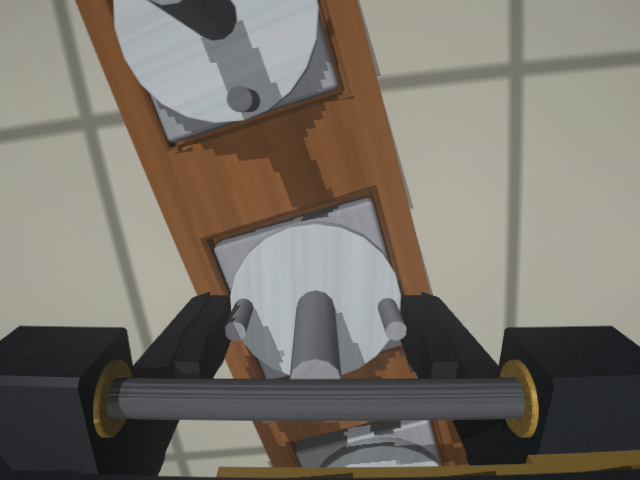

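Nest0 showed Mz ≈ +0.08 N·m while turning and nest1 ≈ 0, so nest0 looks gritty. Nest1 is now turned 110°. I'll release it and do nest2, which should match nest1.

Request:
carry_out:
  commands:
    - [0, 0, 0, 0, 0, 0]
    - [0, 0, 0, 0, 0, 0]
    - [0, 0, 0, 0, 0, 0]
    - [0, 0, 0, 0, 0, 0]
    - [0, 0, -0.03, 0, 0, 0]
    - [0, 0, -0.07, 0, 0, 0]
    - [0, 0, -0.084, 0, 0, 0]
    - [0, 0, -0.084, 0, 0, 0]
    - [0, 0, -0.084, 0, 0, 0]
    - [0, 0, -0.084, 0, 0, 0]
  fingers: 0

```text
clock: 17.4
tool_pos: [0.5037, 0.1485, 0.1196]
eef_rot: [0.748, 0.664, -0.001, -0.0]
contact_force: [0.1, -0.0, 0.4]
opening: 1.002
```

```bash
python3 st.py; python3 - <<'E'
from h import *
st=r.get_state();M=R.from_quat(st['eef_rot']).as_matrix()
print(M.T@(np.array([.4833,.2610,.12])-[.5046,.1487,.12]))
E
```

```text
17.4 [0.5037 0.1485 0.1196] tool y from +y -96.7499901427918 F [ 0.0701 -0.0129  0.3631] M [ 0.0559 -0.0757 -0.0221] q [-0.3619  0.7466 -0.0209  1.9725  0.0342  0.4251 -0.5262] 1.0021417358629565 t7 0.0007886494495323859 qd7 0.0002486130726225682
[ 1.09018061e-01 -3.43517189e-02 -4.09525011e-05]
```

Request:
carry_out:
  commands:
    - [0.109, -0.0344, 0, 0, 0, -110.7]
    - [0.109, -0.0344, 0, 0, 0, -110.7]
    - [0.109, -0.0344, 0, 0, 0, -110.7]
    - [0.109, -0.0344, 0, 0, 0, -110.7]
    - [0.109, -0.0344, 0, 0, 0, -110.7]
    - [0.109, -0.0344, 0, 0, 0, -110.7]
    - [0.109, -0.0344, 0, 0, 0, -110.7]
    - [0.109, -0.0344, 0, 0, 0, -110.7]
    - [0.109, -0.0344, 0, 0, 0, -110.7]
    - [0.109, -0.0344, 0, 0, 0, -110.7]
    - [0.109, -0.0344, 0, 0, 0, -110.7]
    - [0.109, -0.0344, 0, 0, 0, -110.7]

```text
clock: 18.6
tool_pos: [0.4824, 0.2607, 0.1193]
eef_rot: [-0.059, 0.998, -0.0, -0.001]
contact_force: [0.7, -0.4, 0.1]
opening: 0.998
```

Request:
carry_out:
  commands:
    - [0, 0, 0, 0, 0, -7.6]
    - [0, 0, 0, 0, 0, -7.6]
    - [0, 0, 0, 0, 0, -7.6]
    - [0, 0, 0, 0, 0, -7.6]
    - [0, 0, 0, 0, 0, -7.6]

```text
clock: 19.1
tool_pos: [0.4831, 0.2611, 0.1206]
eef_rot: [-0.121, 0.993, -0.0, -0.0]
contact_force: [-0.2, -0.7, -0.2]
opening: 0.998
```

```bash
python3 st.py; python3 look.py w9
```

```text
19.1 [0.4831 0.2611 0.1206] tool y from +y 13.90352389873431 F [-0.1988 -0.6624 -0.1534] M [ 0.1691 -0.069  -0.0201] q [-0.2831  0.8054 -0.5047  1.8875  0.6468  0.6173  0.6129] 0.9979355064264119 t7 -0.012000448477920145 qd7 0.0045358500832729624
[0.4831 0.2611 0.1206] tool y from +y 13.90352389873431 F [-0.1988 -0.6624 -0.1534] M [ 0.1691 -0.069  -0.0201] q7 [-0.2831  0.8054 -0.5047  1.8875  0.6468  0.6173  0.6129] 0.9979355064264119 t7 -0.012000448477920145
```

View pics/w9.png

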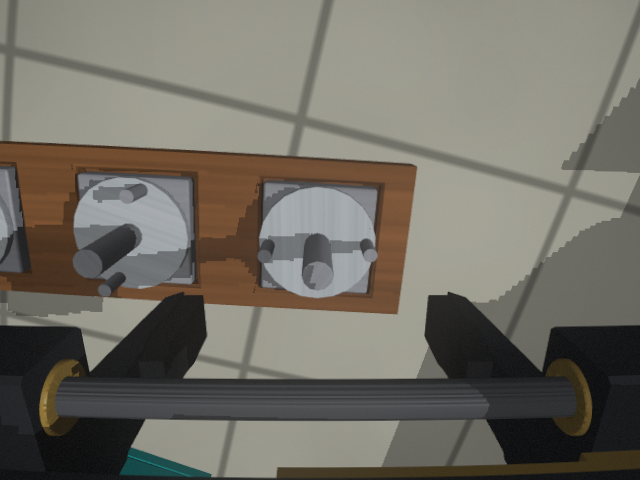

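Nest2 is centred (pins at (265,254) and (369,254)), and the middle swivel is turned. Descending and turning it the same way.

Request:
carry_out:
  commands:
    - [0, 0, 0.02, 0, 0, 0]
    - [0, 0, 0.05, 0, 0, 0]
    - [0, 0, 0.07, 0, 0, 0]
    - [0, 0, 0.084, 0, 0, 0]
    - [0, 0, 0.084, 0, 0, 0]
    - [0, 0, 0.084, 0, 0, 0]
    - [0, 0, 0.084, 0, 0, 0]
    - [0, 0, 0.084, 0, 0, 0]

```text
clock: 19.95
tool_pos: [0.4838, 0.2614, 0.0377]
eef_rot: [-0.121, 0.993, 0.0, 0.001]
contact_force: [-0.3, -0.1, -0.4]
opening: 0.996
```

Request:
carry_out:
  commands:
    - [0, 0, 0, 0, 0, 0]
    - [0, 0, 0, 0, 0, 0]
    - [0, 0, 0, 0, 0, 0]
    - [0, 0, 0, 0, 0, 0]
    - [0, 0, 0, 0, 0, 0]
    - [0, 0, 0, 0, 0, 0]
  fingers: 75
  grip_force: 8

```text
clock: 20.55
tool_pos: [0.4833, 0.2616, 0.0369]
eef_rot: [-0.122, 0.993, 0.0, 0.0]
contact_force: [-0.5, 1.3, 3.2]
opening: 0.762
```

Request:
carry_out:
  commands:
    - [0, 0, 0, 0, 0, 5]
    - [0, 0, 0, 0, 0, 10]
    - [0, 0, 0, 0, 0, 15]
    - [0, 0, 0, 0, 0, 20]
    - [0, 0, 0, 0, 0, 25]
    - [0, 0, 0, 0, 0, 30]

```text
clock: 21.15
tool_pos: [0.4833, 0.2617, 0.0369]
eef_rot: [0.141, 0.99, 0.0, 0.0]
contact_force: [-0.3, 0.8, 3.2]
opening: 0.761
```

Request:
carry_out:
  commands:
    - [0, 0, 0, 0, 0, 4]
    - [0, 0, 0, 0, 0, 8]
    - [0, 0, 0, 0, 0, 12]
    - [0, 0, 0, 0, 0, 16]
    - [0, 0, 0, 0, 0, 20]

```text
clock: 21.65
tool_pos: [0.4834, 0.2617, 0.037]
eef_rot: [0.31, 0.951, 0.001, 0.0]
contact_force: [-0.2, 1.7, 2.9]
opening: 0.762
```

```bash
python3 look.py w10
```

```text
[0.4834 0.2617 0.037 ] tool y from +y -36.16817939216129 F [-0.2479  1.69    2.9201] M [0.3317 0.039  0.0342] q7 [-0.4728  0.9126 -0.1811  1.9239  0.437   0.3421 -0.0592] 0.7616385688182783 t7 0.42274187318980694
```

Request:
carry_out:
  commands:
    - [0, 0, 0, 0, 0, 4]
    - [0, 0, 0, 0, 0, 8]
    - [0, 0, 0, 0, 0, 12]

```text
clock: 22.0
tool_pos: [0.4834, 0.2617, 0.037]
eef_rot: [0.408, 0.913, 0.001, 0.0]
contact_force: [0.0, 2.3, 3.0]
opening: 0.766
```

```bash
python3 st.py
```

```text
22.0 [0.4834 0.2617 0.037 ] tool y from +y -48.09793323311498 F [0.0446 2.3498 3.0152] M [ 0.3343  0.0433 -0.0407] q [-0.497   0.9109 -0.1401  1.9251  0.348   0.3277 -0.1826] 0.7660374955055782 t7 0.41307597421109676 qd7 -0.40775467099389656
```

Request:
carry_out:
  commands:
    - [0, 0, 0, 0, 0, 4]
    - [0, 0, 0, 0, 0, 8]
    - [0, 0, 0, 0, 0, 12]

```text
clock: 22.3
tool_pos: [0.4834, 0.2617, 0.037]
eef_rot: [0.501, 0.866, 0.001, 0.0]
contact_force: [-0.1, 1.3, 2.3]
opening: 0.766
```

```bash
python3 st.py
```

```text
22.3 [0.4834 0.2617 0.037 ] tool y from +y -60.09584449813087 F [-0.0615  1.2672  2.3482] M [0.357  0.0279 0.0367] q [-0.5203  0.91   -0.1007  1.9263  0.2563  0.3164 -0.3043] 0.7657331504623444 t7 0.4054247494786978 qd7 -0.40026610600115675
```

Request:
carry_out:
  commands:
    - [0, 0, 0, 0, 0, 4]
    - [0, 0, 0, 0, 0, 8]
    - [0, 0, 0, 0, 0, 12]

```text
clock: 22.6
tool_pos: [0.4835, 0.2617, 0.037]
eef_rot: [0.588, 0.809, 0.001, -0.0]
contact_force: [-0.1, 2.1, 3.1]
opening: 0.758
```

```bash
python3 st.py
```

```text
22.6 [0.4835 0.2617 0.037 ] tool y from +y -72.09839254720653 F [-0.0635  2.0799  3.0795] M [ 0.2739  0.0368 -0.0032] q [-0.5426  0.9097 -0.0629  1.9274  0.1629  0.308  -0.4241] 0.7582607495363953 t7 0.4001878760755062 qd7 -0.3934798171820508
```

Request:
carry_out:
  commands:
    - [0, 0, 0, 0, 0, 4]
    - [0, 0, 0, 0, 0, 8]
    - [0, 0, 0, 0, 0, 12]

```text
clock: 22.9
tool_pos: [0.4835, 0.2617, 0.037]
eef_rot: [0.67, 0.743, 0.001, -0.0]
contact_force: [-0.3, 1.4, 1.8]
opening: 0.763
```

```bash
python3 st.py
```

```text
22.9 [0.4835 0.2617 0.037 ] tool y from +y -84.10055614496686 F [-0.313   1.3615  1.7525] M [ 0.3119 -0.0185  0.01  ] q [-0.5642  0.9102 -0.0264  1.9285  0.0684  0.3026 -0.5427] 0.7628055375370316 t7 0.39673246443271637 qd7 -0.39074681518879145
```

Request:
carry_out:
  commands:
    - [0, 0, 0, 0, 0, 4]
    - [0, 0, 0, 0, 0, 8]
    - [0, 0, 0, 0, 0, 12]

```text
clock: 23.2
tool_pos: [0.4835, 0.2618, 0.037]
eef_rot: [0.744, 0.669, 0.001, -0.0]
contact_force: [-0.1, 1.8, 2.5]
opening: 0.762
```

```bash
python3 st.py;python3 look.py w11
```

```text
23.2 [0.4835 0.2618 0.037 ] tool y from +y -96.09302035146845 F [-0.1477  1.792   2.4686] M [ 0.3308 -0.034   0.0143] q [-0.5854  0.9112  0.0094  1.9295 -0.0267  0.2998 -0.6605] 0.7623116631137781 t7 0.3948588576167822 qd7 -0.387228404520287
[0.4835 0.2618 0.037 ] tool y from +y -96.09302035146845 F [-0.1477  1.792   2.4686] M [ 0.3308 -0.034   0.0143] q7 [-0.5854  0.9112  0.0094  1.9295 -0.0267  0.2998 -0.6605] 0.7623116631137781 t7 0.3948588576167822
```

View pics/w11.png

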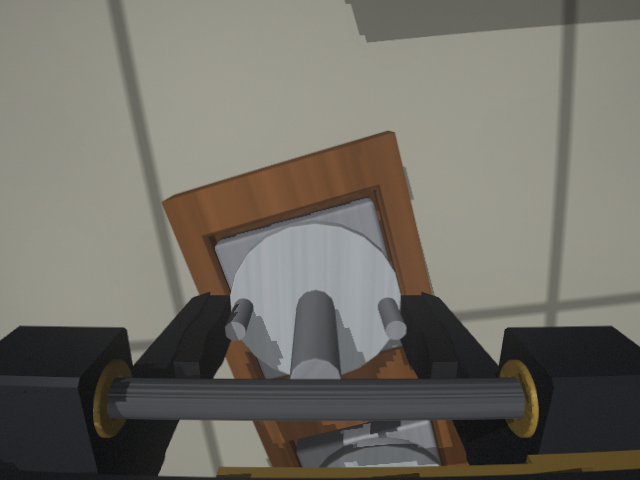

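Nest2 matches nest1 (Mz ≈ 0.01, torque 0.395 vs 0.389 at the same speed), so nest0 is the one that drags. Releasing nest2 and going back to nest0.

Request:
carry_out:
  commands:
    - [0, 0, 0, 0, 0, 0]
    - [0, 0, 0, 0, 0, 0]
    - [0, 0, 0, 0, 0, 0]
    - [0, 0, 0, 0, 0, 0]
    - [0, 0, -0.03, 0, 0, 0]
    - [0, 0, -0.07, 0, 0, 0]
    - [0, 0, -0.104, 0, 0, 0]
    - [0, 0, -0.104, 0, 0, 0]
    - [0, 0, -0.104, 0, 0, 0]
    - [0, 0, -0.104, 0, 0, 0]
  fingers: 0

```text
clock: 24.25
tool_pos: [0.4824, 0.2606, 0.1397]
eef_rot: [0.743, 0.669, -0.001, -0.0]
contact_force: [0.3, -0.8, -0.6]
opening: 1.0
```

```bash
python3 st.py; python3 - <<'E'
from h import *
st=r.get_state();M=R.from_quat(st['eef_rot']).as_matrix()
print(M.T@(np.array([.5244,.0361,.12])-[.4833,.2612,.12]))
E
```

```text
24.25 [0.4824 0.2606 0.1397] tool y from +y -96.0176021933482 F [ 0.3452 -0.7775 -0.5708] M [0.0073 0.0173 0.0523] q [-0.591   0.7333  0.0194  1.8933 -0.0263  0.5174 -0.6587] 1.0001308221224647 t7 0.0009527194197289646 qd7 4.015070474966799e-05
[-2.19550915e-01  6.44715670e-02  1.80966228e-04]
```

Request:
carry_out:
  commands:
    - [-0.2196, 0.0645, 0, 0, 0, -81]
    - [-0.2196, 0.0645, 0, 0, 0, -81]
    - [-0.2196, 0.0645, 0, 0, 0, -81]
    - [-0.2196, 0.0645, 0, 0, 0, -81]
    - [-0.2196, 0.0645, 0, 0, 0, -81]
    - [-0.2196, 0.0645, 0, 0, 0, -81]
    - [-0.2196, 0.0645, 0, 0, 0, -81]
    - [-0.2196, 0.0645, 0, 0, 0, -81]
    - [-0.2196, 0.0645, 0, 0, 0, -81]
    - [-0.2196, 0.0645, 0, 0, 0, -81]
    - [-0.2196, 0.0645, 0, 0, 0, -81]
    - [-0.2196, 0.0645, 0, 0, 0, -81]

```text
clock: 25.45
tool_pos: [0.5236, 0.0359, 0.1397]
eef_rot: [0.132, 0.991, -0.0, -0.001]
contact_force: [0.4, 0.7, -0.0]
opening: 1.0
```

Request:
carry_out:
  commands:
    - [0, 0, 0, 0, 0, 0]
    - [0, 0, 0, 0, 0, 0]
    - [0, 0, 0, 0, 0, 0]

```text
clock: 25.75
tool_pos: [0.5242, 0.036, 0.1407]
eef_rot: [0.131, 0.991, -0.0, 0.0]
contact_force: [0.9, -0.3, -0.1]
opening: 0.999
```

```bash
python3 look.py w12
```

```text
[0.5242 0.036  0.1407] tool y from +y -15.046241786781085 F [ 0.8741 -0.3372 -0.0781] M [ 0.0356 -0.0444 -0.0266] q7 [ 0.1021  0.7365 -0.4271  1.9479  0.5406  0.5714  0.6175] 0.9992105966777577 t7 -0.003687784628709778
```

View pics/w12.png

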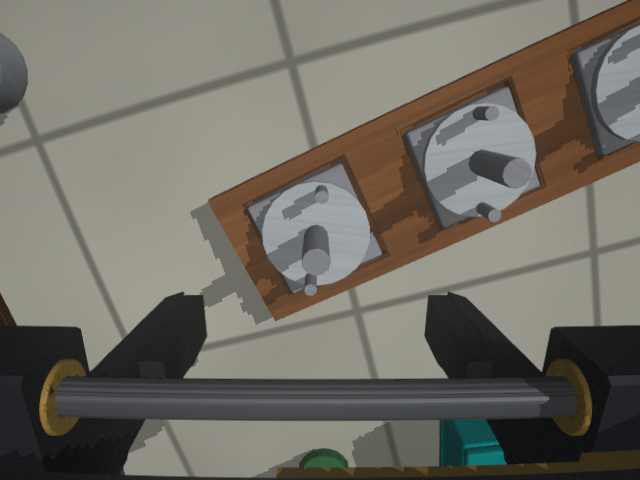

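Request:
carry_out:
  commands:
    - [0, 0, 0.03, 0, 0, 0]
    - [0, 0, 0.06, 0, 0, 0]
    - [0, 0, 0.08, 0, 0, 0]
    - [0, 0, 0.0935, 0, 0, 0]
    - [0, 0, 0.0935, 0, 0, 0]
    - [0, 0, 0.0935, 0, 0, 0]
    - [0, 0, 0.0935, 0, 0, 0]
    - [0, 0, 0.0935, 0, 0, 0]

```text
clock: 26.6
tool_pos: [0.5248, 0.036, 0.0481]
eef_rot: [0.131, 0.991, 0.0, 0.001]
contact_force: [-0.5, -0.2, 0.2]
opening: 1.001
```

Request:
carry_out:
  commands:
    - [0, 0, 0, 0, 0, 0]
    - [0, 0, 0, 0, 0, 0]
    - [0, 0, 0, 0, 0, 0]
    - [0, 0, 0, 0, 0, 0]
    - [0, 0, 0, 0, 0, 0]
    - [0, 0, 0, 0, 0, 0]
    - [0, 0, 0, 0, 0, 0]
    - [0, 0, 0, 0, 0, 0]
    - [0, 0, 0, 0, 0, 0]
    - [0, 0, 0, 0, 0, 0]
  fingers: 230
  grip_force: 6

```text
clock: 27.6
tool_pos: [0.5243, 0.0361, 0.0472]
eef_rot: [0.131, 0.991, 0.0, 0.0]
contact_force: [0.6, 0.9, 0.0]
opening: 0.181
```

```bash
python3 look.py w13; python3 - <<'E'
from h import *
np.set_printoptions(precision=4,suppress=True)
for n in ['scene','side']:
    s=r.snapshot(n); cv2.imwrite(f'pics/{n}2.png',s['img'])
    for l in ['box','box_in']:
        for d in r.spot_point(s,l)[:4]: print(n,l,np.array(d['xyz']),round(d['p'],2))
    a={'scene':s['img'][305:440,170:350],'side':s['img'][250:390,310:490]}[n]
    cv2.imwrite(f'pics/{n}2z.png',cv2.resize(a,None,fx=4,fy=4,interpolation=cv2.INTER_CUBIC))
E
```

```text
[0.5243 0.0361 0.0472] tool y from +y -15.023271556147284 F [0.616  0.8784 0.0216] M [ 0.1273 -0.0392  0.0127] q7 [ 0.0104  0.8875 -0.278   1.9911  0.6636  0.3523  0.5077] 0.18061366347175387 t7 -0.0008860057459969539
scene box [0.7666 0.1515 0.0003] 0.84
scene box [ 0.5552 -0.2845 -0.0005] 0.82
scene box [ 0.192  -0.3093 -0.0027] 0.8
scene box_in [ 0.5524 -0.2856  0.0072] 0.76
side box [ 0.5556 -0.2877 -0.    ] 0.89
side box [0.7689 0.1539 0.001 ] 0.85
side box [ 0.1945 -0.3041  0.0017] 0.71
side box_in [ 0.557  -0.2871  0.0087] 0.89
```

View pics/w13.png

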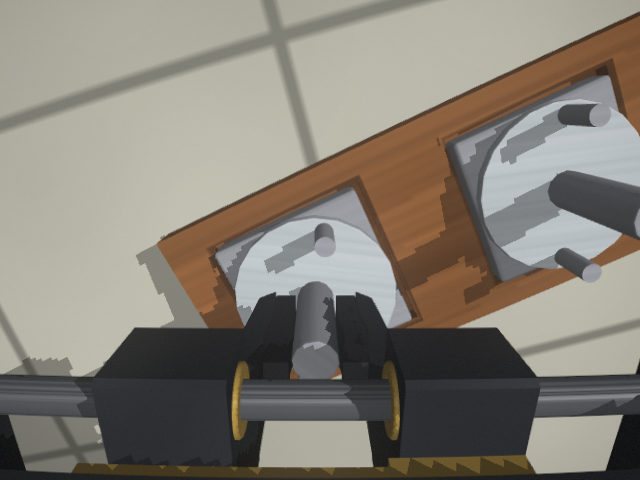

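View pics/side2z.png

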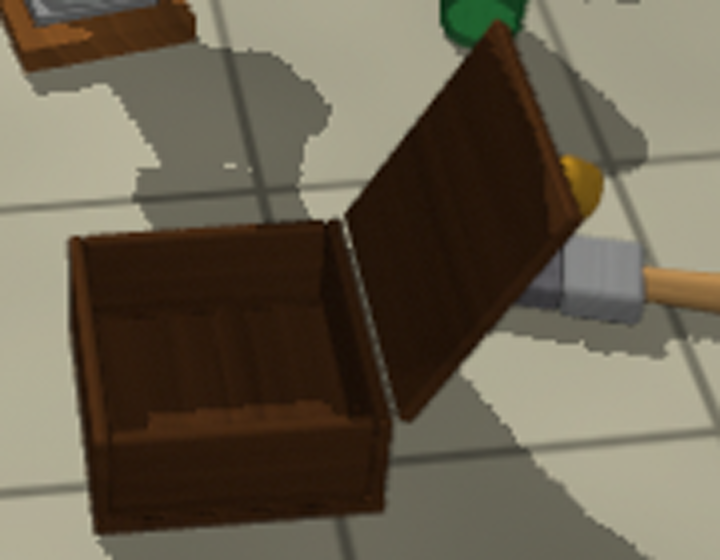

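View pics/scene2z.png

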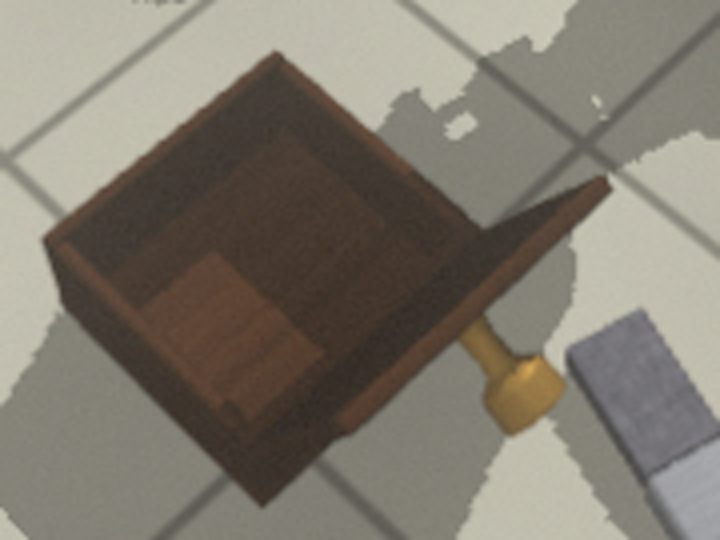

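Grip width is 15.9 mm, which matches the spigot. Box crops: rim corners at side-crop (75,240), (330,225), (388,430) and (100,437), and both cameras agree on the centre near (0.556,-0.286). I'll firm the grip, then lift.

Request:
carry_out:
  commands:
    - [0, 0, 0, 0, 0, 0]
    - [0, 0, 0, 0, 0, 0]
    - [0, 0, 0, 0, 0, 0]
    - [0, 0, -0.004, 0, 0, 0]
    - [0, 0, -0.01, 0, 0, 0]
    - [0, 0, -0.02, 0, 0, 0]
    - [0, 0, -0.035, 0, 0, 0]
    - [0, 0, -0.035, 0, 0, 0]
    - [0, 0, -0.035, 0, 0, 0]
  fingers: 255
  grip_force: 35

```text
clock: 28.85
tool_pos: [0.5245, 0.0357, 0.0826]
eef_rot: [0.131, 0.991, 0.0, 0.0]
contact_force: [0.7, -0.9, -4.2]
opening: 0.174
```

```bash
python3 look.py w14; python3 - <<'E'
from h import *
np.set_printoptions(precision=4,suppress=True)
s=r.snapshot('side'); cv2.imwrite('pics/side3.png',s['img'])
P=[atz(s,(310+x/4,250+y/4),.06)[:2] for x,y in [(75,240),(333,224),(389,432),(98,440)]]
print(P, np.mean(P,0))
print('yaw of x',[np.degrees(np.arctan2(*(b-a)[::-1])) for a,b in((P[0],P[1]),(P[3],P[2]))],[np.degrees(np.arctan2(-(a-b)[0],(a-b)[1])) for a,b in((P[0],P[3]),(P[1],P[2]))])
E
```

```text
[0.5245 0.0357 0.0826] tool y from +y -15.058471720333731 F [ 0.6834 -0.8735 -4.2199] M [ 0.0584 -0.081  -0.0032] q7 [ 0.0486  0.8283 -0.3401  1.9805  0.6225  0.4354  0.5451] 0.17392000604989644 t7 0.011409392463974655
[array([ 0.4952, -0.2263]), array([ 0.6167, -0.2285]), array([ 0.6165, -0.3572]), array([ 0.4929, -0.3484])] [ 0.5553 -0.2901]
yaw of x [np.float64(-1.0343257447051522), np.float64(-4.058336144088432)] [np.float64(-1.0959147023057425), np.float64(-0.09239644645967951)]
```

View pics/side3.png

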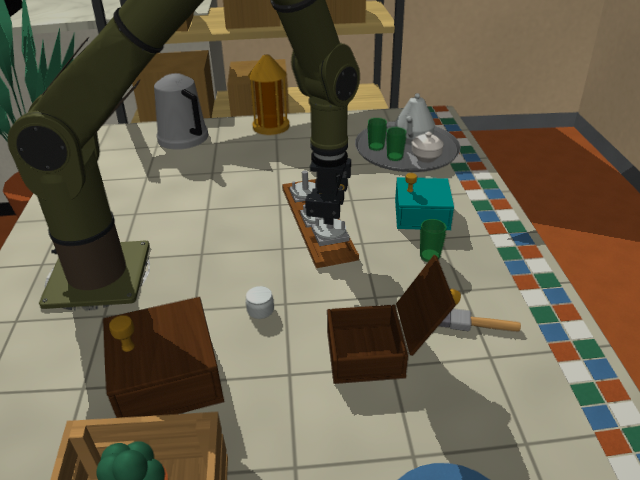

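View pics/w14.png

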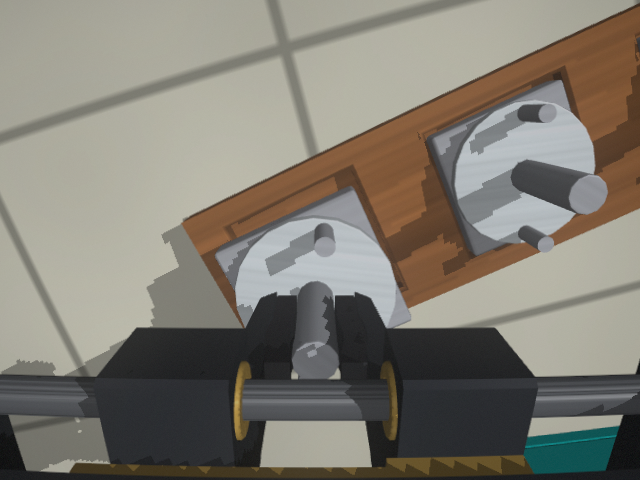

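The swivel is held (4.2–5 N), upright and clear of its recess. Raising it and carrying it over the box.

Request:
carry_out:
  commands:
    - [0, 0, -0.02, 0, 0, 0]
    - [0, 0, -0.05, 0, 0, 0]
    - [0, 0, -0.09, 0, 0, 0]
    - [-0.01, -0.027, -0.09, 0, 0, 1]
    - [-0.023, -0.061, -0.09, 0, 0, 2]
    - [-0.04, -0.106, -0.09, 0, 0, 3]
    - [-0.057, -0.152, -0.09, 0, 0, 4]
    - [-0.074, -0.197, -0.09, 0, 0, 5]
    - [-0.091, -0.243, -0.09, 0, 0, 6]
    - [-0.103, -0.274, -0.09, 0, 0, 6]
    - [-0.111, -0.295, -0.09, 0, 0, 6]
    - [-0.1143, -0.3038, -0.09, 0, 0, 6]

```text
clock: 30.15
tool_pos: [0.5543, -0.2907, 0.1708]
eef_rot: [0.185, 0.983, -0.001, -0.001]
contact_force: [-0.2, 0.8, -3.9]
opening: 0.169
```

Request:
carry_out:
  commands:
    - [0, 0, 0, 0, 0, 0]
    - [0, 0, 0, 0, 0, 0]
    - [0, 0, 0, 0, 0, 0]
    - [0, 0, 0, 0, 0, 0]
    - [0, 0, 0, 0, 0, 0]

```text
clock: 30.65
tool_pos: [0.5561, -0.2861, 0.1724]
eef_rot: [0.182, 0.983, 0.0, 0.0]
contact_force: [0.3, 0.7, -5.1]
opening: 0.171
```

```bash
python3 look.py w15; python3 - <<'E'
from h import *
for n in ['scene','side']:
    s=r.snapshot(n); cv2.imwrite(f'pics/{n}4.png',s['img'])
E
```

```text
[ 0.5561 -0.2861  0.1724] tool y from +y -20.938540201863514 F [ 0.33    0.7086 -5.0994] M [ 0.0245 -0.1144  0.0542] q7 [ 0.68    0.8085 -0.5149  1.6174  0.4943  0.8486  1.1707] 0.17095707849396952 t7 -0.0022679378162138164
```

View pics/w15.png

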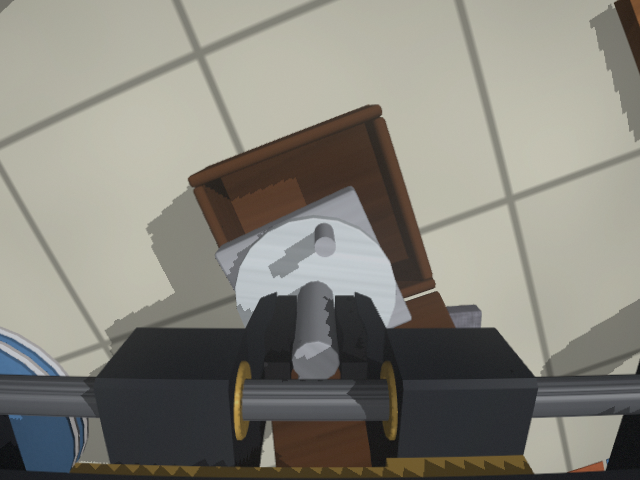

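View pics/side4.png

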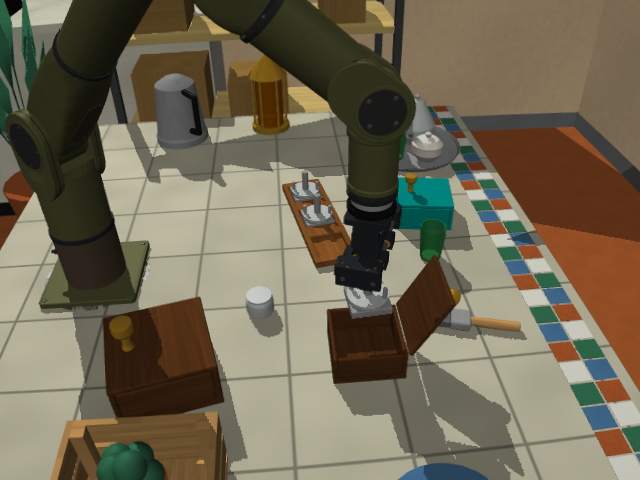

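View pics/scene4.png

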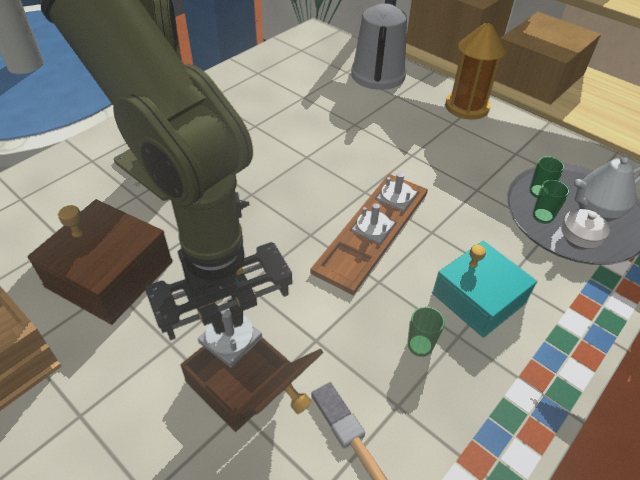

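The swivel hangs upright over the box. I'll check the box centre from the wrist view's rim corners, at about (190,180), (380,107) and (435,284).

```bash
python3 - <<'E'
from h import *
np.set_printoptions(precision=4,suppress=True)
st,s,s2=wrist('w15b'); print(st['tool_pos'])
P=[atz(s2,p,.06)[:2] for p in [(190,180),(380,107),(435,284)]]
print(P,'side lengths',np.linalg.norm(P[1]-P[0]),np.linalg.norm(P[2]-P[1]),'centre',(P[0]+P[2])/2)
E
```

```text
[ 0.5559 -0.2868  0.1723]
[array([ 0.4931, -0.3479]), array([ 0.4945, -0.2222]), array([ 0.6174, -0.2234])] side lengths 0.12570517739716075 0.12288231778950999 centre [ 0.5553 -0.2856]
```

The centre agrees within 1–3 mm. Lowering into the box.

Request:
carry_out:
  commands:
    - [0, 0, 0.02, 0, 0, 0]
    - [0, 0, 0.045, 0, 0, 0]
    - [0, 0, 0.07, 0, 0, 0]
    - [0, 0, 0.09, 0, 0, 0]
    - [0, 0, 0.105, 0, 0, 0]
    - [0, 0, 0.114, 0, 0, 0]
    - [0, 0, 0.118, 0, 0, 0]
    - [0, 0, 0.118, 0, 0, 0]
    - [0, 0, 0.118, 0, 0, 0]
    - [0, 0, 0.118, 0, 0, 0]

```text
clock: 31.85
tool_pos: [0.5565, -0.2874, 0.0552]
eef_rot: [0.183, 0.983, -0.0, 0.001]
contact_force: [-0.5, 0.7, -4.7]
opening: 0.168
```

Request:
carry_out:
  commands:
    - [0, 0, 0.001, 0, 0, 0]
    - [0, 0, 0.002, 0, 0, 0]
    - [0, 0, 0.003, 0, 0, 0]
    - [0, 0, 0.003, 0, 0, 0]

```text
clock: 32.25
tool_pos: [0.5557, -0.2871, 0.0511]
eef_rot: [0.183, 0.983, 0.0, -0.0]
contact_force: [-0.5, 0.3, -5.1]
opening: 0.168
```

```bash
python3 look.py w16; python3 - <<'E'
from h import *
for n in ['scene','side']:
    s=r.snapshot(n); cv2.imwrite(f'pics/{n}5.png',s['img'])
E
```

```text
[ 0.5557 -0.2871  0.0511] tool y from +y -21.0376931819861 F [-0.5183  0.2691 -5.0975] M [ 0.0482 -0.0703  0.0403] q7 [ 0.6294  0.97   -0.4164  1.6767  0.6049  0.6269  1.0775] 0.16797564003727727 t7 -0.005091253115097061
```

View pics/w16.png

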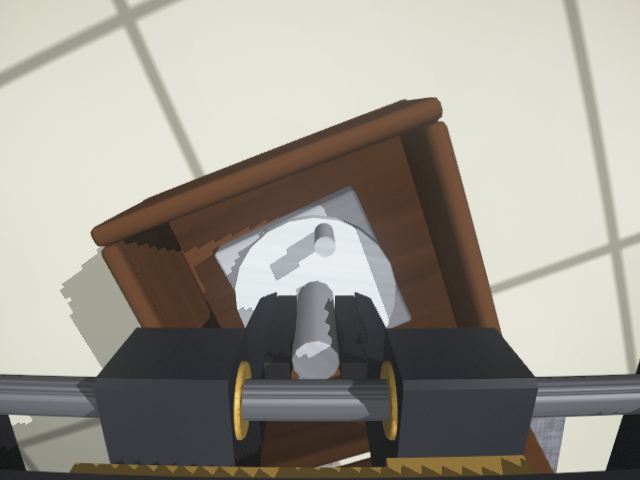

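View pics/side5.png

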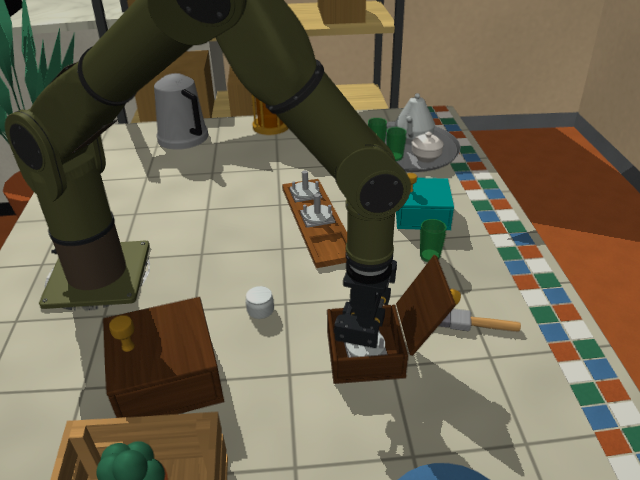

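Centred in the box and not yet touching (still 5 N of weight). I'll go down in fine steps until contact.

Request:
carry_out:
  commands:
    - [0, 0, 0.0005, 0, 0, 0]
    - [0, 0, 0.001, 0, 0, 0]
    - [0, 0, 0.0015, 0, 0, 0]
    - [0, 0, 0.0015, 0, 0, 0]
    - [0, 0, 0.0015, 0, 0, 0]

```text
clock: 32.9
tool_pos: [0.5559, -0.2871, 0.0497]
eef_rot: [0.183, 0.983, 0.0, 0.0]
contact_force: [-0.4, 0.3, -3.8]
opening: 0.166
```

Request:
carry_out:
  commands:
    - [0, 0, 0.0005, 0, 0, 0]
    - [0, 0, 0.001, 0, 0, 0]
    - [0, 0, 0.001, 0, 0, 0]
    - [0, 0, 0.001, 0, 0, 0]

```text
clock: 33.3
tool_pos: [0.556, -0.2872, 0.0492]
eef_rot: [0.183, 0.983, -0.0, 0.0]
contact_force: [-1.2, 0.7, 2.6]
opening: 0.167
```

In contact (+2.6 N). Opening partway and rising.

Request:
carry_out:
  commands:
    - [0, 0, 0, 0, 0, 0]
    - [0, 0, 0, 0, 0, 0]
    - [0, 0, 0, 0, 0, 0]
    - [0, 0, 0, 0, 0, 0]
    - [0, 0, 0, 0, 0, 0]
    - [0, 0, -0.01, 0, 0, 0]
    - [0, 0, -0.03, 0, 0, 0]
    - [0, 0, -0.06, 0, 0, 0]
    - [0, 0, -0.1, 0, 0, 0]
    - [0, 0, -0.14, 0, 0, 0]
    - [0, 0, -0.14, 0, 0, 0]
    - [0, 0, -0.14, 0, 0, 0]
  fingers: 140
  grip_force: 6

```text
clock: 34.5
tool_pos: [0.5563, -0.2874, 0.1902]
eef_rot: [0.183, 0.983, -0.0, 0.001]
contact_force: [-0.7, -0.9, -0.4]
opening: 0.45
```

Request:
carry_out:
  commands:
    - [0.12, 0, 0, 0, 0, 0]
    - [0.12, 0, 0, 0, 0, 0]
    - [0.12, 0, 0, 0, 0, 0]
    - [0.12, 0, 0, 0, 0, 0]
    - [0.12, 0, 0, 0, 0, 0]
    - [0.12, 0, 0, 0, 0, 0]

```text
clock: 35.1
tool_pos: [0.4454, -0.2445, 0.1884]
eef_rot: [0.183, 0.983, 0.0, 0.001]
contact_force: [0.7, -0.7, 0.5]
opening: 0.454
```

```bash
python3 look.py w17; python3 - <<'E'
from h import *
np.set_printoptions(precision=4,suppress=True)
for n in ['scene','side']:
    s=r.snapshot(n); cv2.imwrite(f'pics/{n}6.png',s['img'])
    for p in [(.5555,-.286,.08),(.5244,.0361,.078),(.5046,.1487,.078),(.4833,.261,.078)]: print(n,pix(s,p))
    for l in ['brush','grease_tin','glass_c']:
        for d in r.spot_point(s,l)[:1]: print(l,np.array(d['xyz']),d['p'])
    cv2.imwrite(f'pics/{n}6z.png',cv2.resize({'scene':s['img'][160:440,170:450],'side':s['img'][160:400,240:490]}[n],None,fx=2,fy=2))
E
```

```text
[ 0.4454 -0.2445  0.1884] tool y from +y -21.051434834529527 F [ 0.6997 -0.6985  0.4568] M [ 0.06   -0.0614 -0.003 ] q7 [ 0.734   0.6533 -0.5207  1.9579  0.5132  0.6618  1.0921] 0.45367823017466663 t7 0.0012886915283161215
scene [233.2107 356.3219]
scene [347.3872 239.6607]
scene [375.3577 205.2565]
scene [399.5665 174.4378]
brush [ 0.7665 -0.2295  0.0011] 0.94
grease_tin [ 0.3624 -0.1522  0.0015] 0.93
glass_c [ 0.747  -0.0094 -0.    ] 0.76
side [365.9396 322.749 ]
side [330.0452 220.75  ]
side [316.9449 194.2111]
side [304.9033 171.1079]
brush [ 0.7684 -0.2324  0.0005] 0.6
grease_tin [ 0.364  -0.148   0.0015] 0.65
glass_c [ 0.7498 -0.019  -0.0008] 0.85
```

View pics/side6z.png

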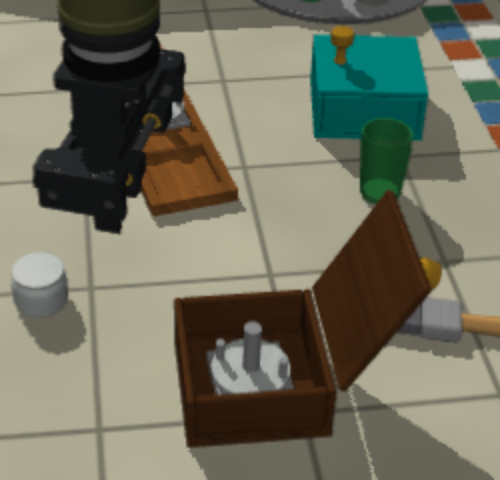

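View pics/scene6z.png

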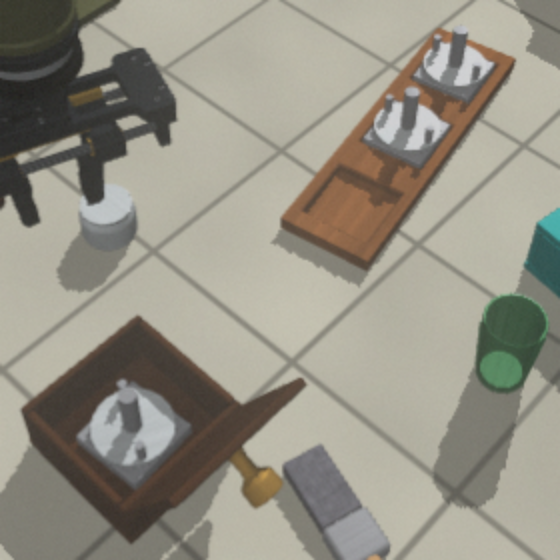

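The swivel stands upright in the box: its spigot top is at side (366,322), against a predicted (365.9,322.7). The two sound ones are in their recesses, turned, and the bystanders are where they were. Handing in.

Request:
carry_out:
  commands:
    - [0, 0, 0, 0, 0, 0]
    - [0, 0, 0, 0, 0, 0]
    - [0, 0, 0, 0, 0, 0]

```text
clock: 35.85
tool_pos: [0.4438, -0.2441, 0.1887]
eef_rot: [0.183, 0.983, -0.0, 0.0]
contact_force: [-0.1, 0.0, -0.6]
opening: 0.452
```

```bash
python3 -c "
from plant import r
print(r.finish_job())"
```

```text
the job is handed in; nothing more can be done
None
```

I turned all three discs about 110° by their pins with every swivel still in the rack. The one at nest0 (y = -115 mm) drags. I lifted it out and set it gently upright in the open wooden box. The job was handed in at 35.9 s, and no verdict is reported.

- **Which one drags:** nest0 gave about +0.08 N·m of resisting moment while turning. The other two gave about 0, and their last-joint torques matched each other at the same speed.
- **Placing:** the swivel met the box floor at 2.6 N.
- **Last pictures:** its spigot top appeared within 1 pixel of where a swivel centred and upright in the box should show. The nest1 and nest2 swivels stand upright in their recesses with their discs turned.
- **Bystanders:** the brush, grease tin and glass_c were found within about 10 mm of their first readings. I saw no change in the teapot, the other glasses or the sugar bowl, though I did not measure those.
- **Disagreements:** the last-joint torque read about 0.08 N·m lower for nest0, and I could not settle its sign convention, so I relied on the wrist moment and on nest0 being the odd one out. Estimates of the box centre differed by 1–5 mm, well inside the 30 mm tolerance.

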